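Refill the locked walnut box

ROBOT

A 7-joint arm with a two-finger parallel gripper is mounted at the origin on a cart in front of the work surface, level with it; the furniture and walls round the work are solid. World frame = base frame: x ahead of the robot, y to its left, z up, the work surface at z = 0. Lengths are in m, angles in rad, forces in N, time in s.
With the tool pointing down it reaches from about 0.4 to 0.85 m from the base axis. Payload 6.9 kg.
Tool frame: the origin (TCP) lies at the very end of the fingers, on their centre line; the grasp point (between the pads) lies 19 mm behind it (env.pinch_z is the distance from the TCP to the grasp point, in m); z points along the fingers, y is the line along which they close (so a half turn about z gives the same grasp; the last joint's range is limited). The gripper opens to 85 mm and grips with 20 to 120 N. Pads are 22 mm wide; open, the fingers measure 114 mm over their backs; the gripper's body (76 mm by 85 mm) begins 54 mm behind the grasp point. The pads swing forward as they close: fully open they stand 13 mm farther back than shut.
Start: joints at [1.387, 0.507, -0.238, 1.5, 0.126, 1.149, -0.155], TCP at [0.178, -0.599, 0.198] pointing down, gripper open.
Joint ranges: [-3.08, 3.08], [-0.24, 2.05], [-1.43, 1.35], [0, 2.5], [-1.52, 4.66], [0.17, 1.96], [-2.89, 2.89]. Speed limits (rad/s): [2.39, 2.39, 3.14, 3.14, 3.14, 3.14, 3.14].

INTERFACE

Orientations are given as a unit quaternion [x, y, z, w].
In Python, from plant import env, read_camera, workorder, look_for gives the robot as it stands.
- The arm moves only by the tool drive_tool, never from a script. Its argument "motion" is a list of rows, each a list of 3 entries, a list of its own where there are three numbers: the opening, from -1 (shut) to 1 (fully open), then the shift along the tool's x, y, z in parts of the range, where 1.0 means 80 cm, then the turn about the tool's z in parts of the range, where 1.0 means pi rad. A call has 1 to 12 rows; each row is the pose to reach, as a shift and turn from the pose commanded when the call began, along the tool's axes at that moment; what a row does not reach only later rows make up. A row lasts 1/12 s, in which the tool goes at most 41.7 mm and 7.16 degrees, less where a joint would pass 70% of its speed; a pose out of reach is approached as far as the arm can. A shift or turn number past 1, either way, is cut back to 1. A call with a gripper value outside its range is refused whole. The fingers move at their own pace and stop on an object; "squeeze" is the grip in N (left out, the last holds). Time passes only in rows, so rows that repeat a pose let the fingers close. It gives the time, the measured TCP pose, the force, the opening and the grip force at its end, in the units of the state.
- env.get_obs(): the state, without advancing time (a new reading comes with each control period).
- read_camera(name): name is "scene" or "top" or "wrist"; returns a dict with "img" (400x640x3 uint8, red, green, blue), "range_z" (400x640 float32, m along the optical axis (not along the pixel's ray), 0 where there is no reading), "K" (3x3 intrinsics, pixels), "R" (3x3) and "t" (3): a world point X has camera coordinates R X + t; the wrist camera has in their place "mount" (4x4, takes a point from camera to tool coordinates, whose origin is the TCP and whose axes are the flange's). Camera axes: x right, y down, z forward; pixel columns grow to the right and rows downward; lengths in m; the calibration is good to about 2 mm. A picture is of the moment at which its call begins: read the wrist's pose just before it.
- workorder.sign_off(): hands the job in; it is judged then, once.
Trained networks look in a picture, given as the dict that the camera call returned (one of the last four; its "shot" number tells which), for a name from the list of things; names that differ only in an ending like _2 or _b are one class to them, and where a whole thing is asked for, a point or a joint stands for the part that bears it (a point fixed in the world has none). Each returns a list of dicts, best first, with "confidence" (0 to 1); they miss things now and then, are a little off and sometimes report something else, mostly with a low value. They report only what shows in the picture. A call takes as long as a camera call.
- look_for(thing, picture): "at" ([x, y, z] in m, in world coordinates, good to about 4 mm: the middle of the surface that is visible of it).
The state is a dict: "clock": time; "q": joint angles; "joint_velocities": joint speeds; "joint_efforts": joint torques, N m; "ee_pos": TCP position; "tool_rot": TCP orientation; "wrist_force": force on the tool from outside, world axes, zero at the start; "wrist_torque": the same for the moment, N m; "opening": finger opening in m; "grip_force": force on a finger pad.
Only numpy, scipy, OpenCV 4.12 (cv2) and the standard library are available. Lean on these libraries where they do the work, as an engineer would, in place of code of your own. Each camera call takes 0.05 s, during which the arm holds its last target. There are 200 camera calls.

TASK

Put the walnuts away: draw back the bolt on the wooden box all the way, slide its lid fully open, and pour all six walnuts from the steel scoop into the box without spilling any. Leave the box open and stand the empty scoop upright on the bare worktop beside it; do not disturb the other things standing about.

Things in the scene. Friction and masses are not known exactly. Their poses are not given: they have to be found in the camera images.
- walnut_box: low wooden box, fixed; 130 (x) x 230 (y) x 74 mm (z). Origin: centre of its underside; at yaw 0 x points away from the robot, y to its left. The -y half is a well (walls 8 to 9 mm, 60 mm high; lid rails to 74 mm), the +y half a closed deck, no well. A flat dark lid in the rails covers the well and slides to +y over the deck, once the bolt on the -x side is out of its notch
- well (a point): centre of the well's inner floor, 8 mm above the worktop, at (0, -57.5, 8) mm in the box frame, axes parallel to the box; the well inside is 112 mm (x) by 99 mm (y), its mouth between the rails 100 mm in x at 74 mm above the worktop
- bolt (a joint): steel bolt sliding towards the box's own -x (out of the box): 0 = pushed in (lid locked), 0.030 = fully drawn; lid free from about 0.018. Friction about 1.5 N, stays where left. It lies on a bracket at y = -30 mm of the box, 40 mm wide, out to x = -123 mm, its steel guides 72 mm above the worktop
- bolt_grip (a point): centre of the top of the bolt's upright round knob, 16 mm across, which stands 28 mm above the bolt (top 97 mm above the worktop)
- box_lid (a joint): sliding lid, along the box's own +y: 0 = shut over the well, 0.105 = fully open at its stop. Friction about 2 N, stays where it is left
- lid_grip (a point): centre of the top of the lid's upright grip bar: 50 mm long in the box's x, 14 mm thick in its y, 33 mm high above the lid's upper face, top 102 mm above the worktop
- scoop: plain steel scoop: round cup 62 mm high, outer diameter 54 mm at the foot, 88 mm at the rim, wall 3.5 mm, one straight level handle. Origin: centre of its underside; own z up; the handle points to its own -x: square bar 14x14 mm from x = -37 to -145 mm, its axis 48 mm above the underside. About 0.12 kg empty. Starts upright on the worktop with six walnuts in it
- cupboard_corner (a point): front right foot of the tall fixed glazed cupboard that stands on the worktop at the back left: it fills all the space further from the robot and further to its left than this point, and its door knobs stand out another 30 mm
- scoop_mouth (a point): centre of the scoop's rim, 62 mm above its underside
- scoop_grip (a point): point on the axis of the scoop's handle, 105 mm from the cup's axis, 48 mm above the underside
- walnut_1: walnut in its shell, round, 24 mm across, 12 g; origin at its centre; starts in the scoop
- walnut_2: walnut in its shell, round, 24 mm across, 12 g; origin at its centre; starts in the scoop
- walnut_3: walnut in its shell, round, 24 mm across, 12 g; origin at its centre; starts in the scoop
- walnut_4: walnut in its shell, round, 24 mm across, 12 g; origin at its centre; starts in the scoop
- walnut_5: walnut in its shell, round, 24 mm across, 12 g; origin at its centre; starts in the scoop
- walnut_6: walnut in its shell, round, 24 mm across, 12 g; origin at its centre; starts in the scoop
- garlic: small bulb of garlic, 48x50x51 mm; loose bystander standing on the worktop, not to be moved; origin: centre of its underside
- garlic_2: larger bulb of garlic, 55x56x55 mm; loose bystander standing on the worktop, not to be moved; origin: centre of its underside
- lemon_1: lemon, 77x51x52 mm, lying on its side; loose bystander standing on the worktop, not to be moved; origin: centre of its underside
- kitchen_timer: round wind-up kitchen timer, 67 mm across, 54 mm high; loose bystander standing on the worktop, not to be moved; origin: centre of its underside
- pepper_mill: tall wooden pepper mill, 58 mm across, 170 mm high; loose bystander standing on the worktop, not to be moved; origin: centre of its underside
- salt_shaker: salt shaker, 44 mm across, 90 mm high; loose bystander standing on the worktop, not to be moved; origin: centre of its underside
- mug: green mug with a loop handle, 78x117 mm, 97 mm high; loose bystander standing on the worktop, not to be moved; origin: centre of its underside

How it is judged:
By the outcome, as a careful person would: the job done as asked, in the order asked, and still so for the second after the job is handed in, with the robot touching nothing.
It also fails if it takes over 72 s, if anything falls off the work surface, if the arm or the gripper's body presses on something with over 40 N, if the wrist force passes 120 N, or if a joint passes its speed limit or range.

## Working session

There is one attempt and no reset: what is moved stays moved. The work goes in short steps, Python scripts to look and compute and a tool call to move; the robot and the scene stay as the last step left them, time stands still between calls to the robot, and variables do not carry over. Pictures are saved under pics/ and viewed, at most 10 in all, crops included, and the job is handed in when it is done.

Besides the shell and the picture viewer there is one more tool, called after "Request:" by a JSON object that holds its "fn" and its "kwargs", one argument or row to a line. drive_tool: Moves the arm, as the interface text tells. Its arguments: {"type":"object","properties":{"motion":{"type":"array","items":{"type":"array"}},"squeeze":{"type":"number"}},"required":["motion"]}

```bash
mkdir -p pics; ls
cat > h.py <<'E'
import numpy as np,cv2
from plant import env,read_camera,workorder,look_for
from scipy.spatial.transform import Rotation as Ro
def snap(n,f=None):
    s=env.get_obs(); c=read_camera(n)
    if 'mount' in c:
        T=np.eye(4);T[:3,:3]=Ro.from_quat(s['tool_rot']).as_matrix();T[:3,3]=s['ee_pos']
        M=T@np.array(c['mount']); c['W']=M
    else:
        M=np.eye(4);R=np.array(c['R']);M[:3,:3]=R.T;M[:3,3]=-R.T@np.array(c['t']); c['W']=M
    if f: cv2.imwrite('pics/'+f,c['img'][:,:,::-1])
    return c
def cloud(c):
    K=np.array(c['K']);z=c['range_z'];v,u=np.mgrid[:z.shape[0],:z.shape[1]]
    P=np.stack([(u-K[0,2])/K[0,0]*z,(v-K[1,2])/K[1,1]*z,z],-1)
    W=P@c['W'][:3,:3].T+c['W'][:3,3]; W[z==0]=np.nan
    return W
def px(c,X):
    K=np.array(c['K']);p=np.linalg.inv(c['W'])@np.append(X,1);return (K@(p[:3]/p[2]))[:2].round(1)
E
cat > a.py <<'E'
from h import *
np.set_printoptions(precision=4,suppress=True)
s=env.get_obs();print(s['clock'],s['ee_pos'],Ro.from_quat(s['tool_rot']).as_matrix(),s['opening'])
for n in ['top','scene']:
    c=snap(n,n+'0.png');print(n,c['W'][:3,3])
    np.save(n+'0.npy',cloud(c))
    for t in ['walnut_box','bolt_grip','lid_grip','scoop','scoop_grip','scoop_mouth','cupboard_corner','garlic','lemon_1','kitchen_timer','pepper_mill','salt_shaker','mug','walnut_1','well']:
        try: print(t,[(np.round(d['at'],3).tolist(),round(d['confidence'],2),px(c,d['at']).tolist()) for d in look_for(t,c)[:3]])
        except Exception as e: print(t,repr(e)[:100])
E
python3 a.py
```

```text
pics
0.0 [ 0.1778 -0.5986  0.1974] [[ 0.9586  0.2848 -0.0005]
 [ 0.2848 -0.9586  0.0017]
 [-0.     -0.0018 -1.    ]] 0.08528232794724802
top [0.2515 0.0116 1.5242]
walnut_box [([0.505, 0.188, 0.069], 0.91, [273.6, 215.3]), ([0.548, 0.507, 0.05], 0.5, [189.0, 197.0]), ([0.516, 0.139, 0.069], 0.25, [287.6, 213.5])]
bolt_grip []
lid_grip [([0.516, 0.143, 0.069], 0.86, [286.5, 213.5]), ([0.583, 0.005, 0.043], 0.59, [326.2, 200.2])]
scoop [([0.511, -0.23, 0.059], 0.91, [390.0, 224.4]), ([0.585, 0.007, 0.04], 0.27, [325.8, 199.9])]
scoop_grip [([0.512, -0.236, 0.052], 0.61, [391.3, 224.6])]
scoop_mouth [([0.51, -0.237, 0.054], 0.62, [391.5, 225.1]), ([0.588, 0.428, 0.035], 0.5, [213.0, 189.0])]
cupboard_corner ValueError('it knows: bolt, bolt_grip, box_lid, garlic, kitchen_timer, lemon, lid_grip, mug, pepper_
garlic [([0.587, 0.426, 0.031], 0.53, [213.8, 189.7]), ([0.418, 0.004, 0.032], 0.5, [322.5, 245.1])]
lemon_1 [([0.583, 0.005, 0.042], 0.45, [326.4, 200.2])]
kitchen_timer [([0.468, -0.445, 0.054], 0.7, [449.2, 242.1])]
pepper_mill [([0.706, -0.009, 0.119], 0.84, [333.7, 162.4])]
salt_
[... 657 characters left out ...]
rner ValueError('it knows: bolt, bolt_grip, box_lid, garlic, kitchen_timer, lemon, lid_grip, mug, pepper_
garlic [([0.578, 0.423, 0.029], 0.53, [248.5, 164.9]), ([0.406, -0.004, 0.03], 0.43, [279.3, 222.6])]
lemon_1 [([0.576, -0.01, 0.034], 0.52, [317.4, 204.7])]
kitchen_timer []
pepper_mill [([0.7, -0.016, 0.077], 0.66, [343.0, 183.6])]
salt_shaker [([0.57, -0.476, 0.047], 0.57, [425.2, 265.3]), ([0.429, 0.16, 0.075], 0.17, [255.5, 190.8])]
mug [([0.536, 0.479, 0.062], 0.8, [232.0, 156.6]), ([0.484, 0.144, 0.055], 0.62, [270.8, 192.1])]
walnut_1 [([0.515, 0.133, 0.069], 0.4, [279.0, 187.1])]
well [([0.484, 0.145, 0.056], 0.86, [270.4, 191.6]), ([0.504, -0.219, 0.049], 0.22, [345.5, 234.7])]
```

Run:
```python
import cv2
a=cv2.imread('pics/top0.png');b=cv2.imread('pics/scene0.png')
cv2.imwrite('pics/top0c.png',cv2.resize(a[140:270,170:470],None,fx=2.6,fy=2.6,interpolation=cv2.INTER_CUBIC))
cv2.imwrite('pics/scene0c.png',cv2.resize(b[100:300,200:460],None,fx=2.9,fy=2.9,interpolation=cv2.INTER_CUBIC))
```

```text
(no output)
```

View pics/top0c.png

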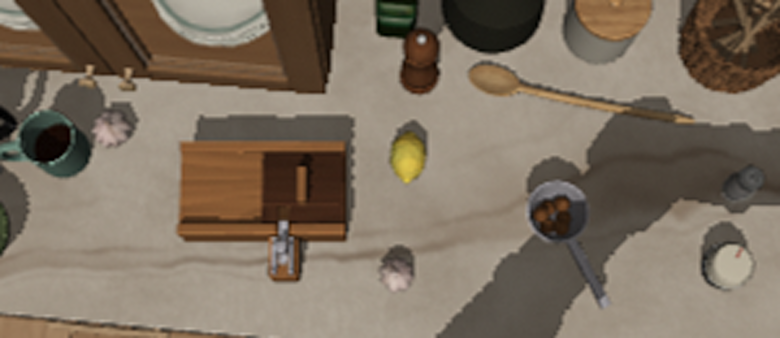

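View pics/scene0c.png

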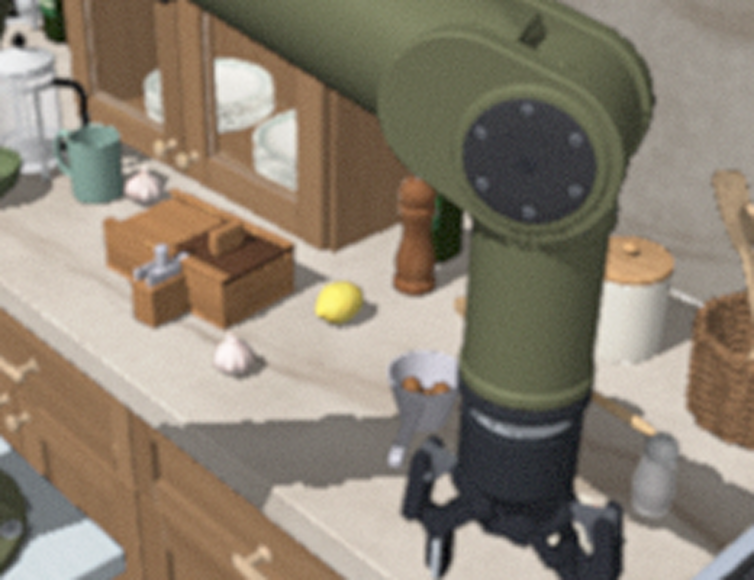

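Top view: the box sits near crop (265,190) and is almost square to the axes, with the bolt bracket facing the robot at (285,250). The scoop is at (558,212) with its handle pointing down and right to (603,303). The lemon, garlic and pepper mill stand between them. The scene view agrees. Next I fit poses from the depth.

```bash
cat > fit.py <<'E'
import numpy as np,cv2
np.set_printoptions(precision=4,suppress=True)
for n in ['top','scene']:
    W=np.load(n+'0.npy')
    def sel(x0,x1,y0,y1,z0,z1):
        P=W.reshape(-1,3);m=(P[:,0]>x0)&(P[:,0]<x1)&(P[:,1]>y0)&(P[:,1]<y1)&(P[:,2]>z0)&(P[:,2]<z1);return P[m]
    P=sel(.3,.7,-.1,.1,-.02,.02);print(n,'table z',np.median(P[:,2]))
    B=sel(.445,.62,.04,.33,.055,.08);print('box',len(B),B.min(0),B.max(0),cv2.minAreaRect((B[:,:2]*1000).astype(np.float32)))
    for nm,b in dict(bolt=(.35,.46,.1,.22,.05,.12),knob=(.35,.46,.1,.22,.085,.12),bar=(.45,.6,.05,.25,.085,.12),handle=(.33,.49,-.35,-.15,.03,.08),cup=(.45,.57,-.3,-.17,.05,.09),lemon=(.53,.64,-.06,.06,.015,.08),garlic=(.36,.46,-.05,.05,.015,.08)).items():
        C=sel(*b)
        if len(C)>3:
            d=np.linalg.svd(C[:,:2]-C[:,:2].mean(0),full_matrices=False)[2][0]
            print(nm,len(C),'mean',C.mean(0),'med',np.median(C,0),'min',C.min(0),'max',C.max(0),'ang',np.degrees(np.arctan2(d[1],d[0])))
    C=sel(.55,.9,.1,.6,.12,.5);print('cupb',len(C),np.percentile(C,[1,5,50],axis=0) if len(C) else '')
E
python3 fit.py
```

```text
top table z -0.0003297654650127324
box 2172 [0.4451 0.0818 0.055 ] [0.5914 0.3187 0.0799] ((512.1375732421875, 199.38275146484375), (142.2789306640625, 230.16363525390625), 5.034350872039795)
bolt 242 mean [0.4333 0.1653 0.0662] med [0.4345 0.1629 0.0635] min [0.3971 0.1071 0.0502] max [0.4599 0.2193 0.0998] ang -132.94083163244045
knob 18 mean [0.4347 0.1619 0.0956] med [0.4353 0.1623 0.0959] min [0.4281 0.1553 0.0898] max [0.4423 0.1696 0.0998] ang -70.66606649886921
bar 62 mean [0.5195 0.1427 0.0994] med [0.5186 0.1424 0.1003] min [0.4968 0.1352 0.0868] max [0.5438 0.1508 0.1085] ang -176.75571095185765
handle 149 mean [ 0.4491 -0.2502  0.0545] med [ 0.4503 -0.2521  0.055 ] min [ 0.3971 -0.2866  0.0372] max [ 0.4899 -0.1843  0.0646] ang -140.7640097932523
cup 165 mean [ 0.5121 -0.2246  0.0585] med [ 0.5074 -0.235   0.0586] min [ 0.4501 -0.2599  0.0501] max [ 0.5665 -0.171   0.0679] ang -158.02189795740958
lemon 205 mean [0.5858 0.0026 0.0422] med [0.5852 0.0026 0.0425] min [ 0.5518 -0.021   0.023 ] max [0.6241 0.0262 0.0561] ang -178.7649787668628
garlic 132 mean [0.4194 0.0042 0.
[... 807 characters left out ...]
4231922
handle 191 mean [ 0.4495 -0.245   0.0526] med [ 0.4567 -0.2465  0.0539] min [ 0.3918 -0.2891  0.0305] max [ 0.4897 -0.1802  0.0633] ang -138.66117277434057
cup 187 mean [ 0.5093 -0.2118  0.0567] med [ 0.503  -0.2134  0.0564] min [ 0.4517 -0.2546  0.0502] max [ 0.5591 -0.17    0.0657] ang -145.42493947633386
lemon 179 mean [ 0.5741 -0.007   0.0366] med [ 0.5721 -0.0087  0.0371] min [ 0.5449 -0.0252  0.016 ] max [0.6146 0.0221 0.0533] ang 167.604584088575
garlic 133 mean [ 0.4094 -0.0021  0.0297] med [ 0.4092 -0.0028  0.0295] min [ 0.3888 -0.02    0.0151] max [0.4378 0.023  0.0504] ang 146.53653237326685
cupb 2401 [[0.5663 0.1252 0.122 ]
 [0.6649 0.1273 0.1301]
 [0.6887 0.134  0.2283]]
```

```bash
cat >> h.py <<'E'
def go(*targets):
    """targets: (x,y,z,yawdeg of tool x) -> shift/turn from present pose"""
    s=env.get_obs();R=Ro.from_quat(s['tool_rot']).as_matrix();p=np.array(s['ee_pos'])
    yaw=np.degrees(np.arctan2(R[1,0],R[0,0]))
    print('t',round(s['clock'],2),'tcp',p.round(4),'yaw',round(yaw,2),'tilt',R[:,2].round(4),'open',round(s['opening'],4),'grip',round(s['grip_force'],1))
    for x,y,z,a in targets:
        d=R.T@(np.array([x,y,z])-p); print('->',(d*1000).round(1),'turn',round(-((a-yaw+180)%360-180),1),'dist',round(np.linalg.norm(d)*1000))
E
python3 -c "
from h import *
go((.45,-.35,.3,4),(.46,.15,.3,4))"
```

```text
t 1.5 tcp [ 0.178  -0.5991  0.1983] yaw 16.55 tilt [ 0.  0. -1.] open 0.0854 grip 0.0
-> [ 331.7 -161.3 -101.7] turn 12.5 dist 383
-> [ 483.7 -637.8 -101.7] turn 12.5 dist 807
```

Careful with the scale: shifts go in shares of 80 cm and turns go in shares of pi rad. That gives: -0.638 m / 0.8 = -0.7975, 0.484 m / 0.8 = 0.605, 12.5 degrees / 180 = 0.0694.

Request:
{"fn": "drive_tool", "kwargs": {
  "motion": [
    [1,[0.415,-0.2013,-0.1275],0.0694],
    [1,[0.415,-0.2013,-0.1275],0.0694],
    [1,[0.415,-0.2013,-0.1275],0.0694],
    [1,[0.415,-0.2013,-0.1275],0.0694],
    [1,[0.415,-0.2013,-0.1275],0.0694],
    [1,[0.415,-0.2013,-0.1275],0.0694],
    [1,[0.415,-0.2013,-0.1275],0.0694],
    [1,[0.415,-0.2013,-0.1275],0.0694],
    [1,[0.415,-0.2013,-0.1275],0.0694],
    [1,[0.605,-0.7975,-0.1275],0.0694],
    [1,[0.605,-0.7975,-0.1275],0.0694],
    [1,[0.605,-0.7975,-0.1275],0.0694]
  ]
}}

```text
clock: 2.5
ee_pos: [0.4489, -0.2283, 0.2987]
tool_rot: [0.999, 0.036, 0.0, -0.0]
wrist_force: [0.3, -0.1, 0.4]
opening: 0.0855
grip_force: 0.0
```

Run:
```python
from h import *
c=snap('wrist','w1.png');np.save('w1.npy',cloud(c));np.save('w1W.npy',c['W']);np.save('w1K.npy',c['K'])
print(c['W'])
for n in ['scoop','scoop_grip','scoop_mouth']: print(n,[(np.round(d['at'],4).tolist(),round(d['confidence'],2),px(c,d['at']).tolist()) for d in look_for(n,c)[:2]])
go((.46,.15,.3,4))
```

```text
[[ 7.03668535e-02 -9.60068008e-01 -2.70772831e-01  5.16970549e-01]
 [-9.97520890e-01 -6.79319497e-02 -1.83663727e-02 -2.23381191e-01]
 [-7.61159475e-04  2.71393939e-01 -9.62468052e-01  4.73393059e-01]
 [ 0.00000000e+00  0.00000000e+00  0.00000000e+00  1.00000000e+00]]
scoop [([0.5098, -0.2216, 0.054], 0.68, [318.8, 123.0]), ([0.5212, 0.1353, 0.0661], 0.26, [63.5, 96.0])]
scoop_grip [([0.534, -0.1996, 0.0226], 0.74, [305.8, 105.6]), ([0.5048, -0.2218, 0.0563], 0.67, [318.7, 126.6])]
scoop_mouth [([0.5083, -0.223, 0.0551], 0.85, [319.6, 124.1])]
t 2.7 tcp [ 0.4489 -0.2295  0.2993] yaw 4.2 tilt [ 8.e-04 -1.e-03 -1.e+00] open 0.0851 grip 0.0
-> [  38.9 -377.7   -1.1] turn 0.2 dist 380
```

View pics/w1.png

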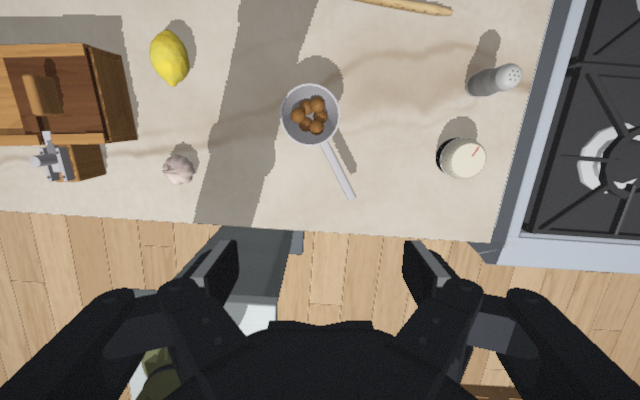

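The scoop's rim centre is at (310,113), with its handle ending at (350,195). The box and bolt are at the left edge, with the knob near (45,150). I move on to over the box.

To row units: -0.378 m / 0.8 = -0.4725.

Request:
{"fn": "drive_tool", "kwargs": {
  "motion": [
    [1,[0,-0.4725,0],0],
    [1,[0,-0.4725,0],0],
    [1,[0,-0.4725,0],0],
    [1,[0,-0.4725,0],0],
    [1,[0,-0.4725,0],0],
    [1,[0,-0.4725,0],0],
    [1,[0,-0.4725,0],0],
    [1,[0,-0.4725,0],0],
    [1,[0,-0.4725,0],0],
    [1,[0,-0.4725,0],0],
    [1,[0,-0.4725,0],0]
  ]
}}

```text
clock: 3.62
ee_pos: [0.4224, 0.1482, 0.2987]
tool_rot: [0.999, 0.037, 0.0, -0.0]
wrist_force: [-0.4, -0.3, 0.1]
opening: 0.0853
grip_force: 0.0
```

```bash
cat > b.py <<'E'
from h import *
np.set_printoptions(precision=4,suppress=True)
c=snap('wrist','w2.png');W=cloud(c);np.save('w2.npy',W);np.save('w2W.npy',c['W'])
for n in ['bolt_grip','lid_grip']: print(n,[(np.round(d['at'],4).tolist(),round(d['confidence'],2),px(c,d['at']).tolist()) for d in look_for(n,c)[:2]])
P=W.reshape(-1,3)
def sel(x0,x1,y0,y1,z0,z1):
    m=(P[:,0]>x0)&(P[:,0]<x1)&(P[:,1]>y0)&(P[:,1]<y1)&(P[:,2]>z0)&(P[:,2]<z1);return P[m]
for nm,b in dict(knob=(.38,.46,.12,.2,.088,.105),bar=(.45,.6,.08,.2,.092,.11),top=(.43,.6,.04,.35,.07,.08)).items():
    C=sel(*b)
    if len(C)>5: print(nm,len(C),C.mean(0),C.min(0),C.max(0),cv2.minAreaRect((C[:,:2]*1000).astype(np.float32)))
go()
E
python3 b.py
```

```text
bolt_grip [([0.4441, 0.1638, 0.0686], 0.66, [310.9, 150.4]), ([0.5852, 0.4265, 0.0333], 0.16, [133.9, 34.4])]
lid_grip [([0.524, 0.1413, 0.0672], 0.78, [330.8, 93.5])]
knob 107 [0.4333 0.1638 0.0954] [0.4256 0.1565 0.0885] [0.4406 0.1717 0.0978] ((432.82757568359375, 164.08160400390625), (15.041860580444336, 15.016989707946777), 27.92168426513672)
bar 441 [0.5201 0.1458 0.1002] [0.4958 0.1374 0.0957] [0.5445 0.1538 0.1029] ((520.290283203125, 145.7039337158203), (48.55310821533203, 13.04496955871582), 4.592790603637695)
top 3956 [0.5221 0.2018 0.0729] [0.4301 0.0814 0.07  ] [0.5891 0.3217 0.0799] ((502.8504638671875, 200.64430236816406), (154.07814025878906, 230.00994873046875), 5.2880167961120605)
t 3.77 tcp [0.4228 0.1445 0.2985] yaw 3.85 tilt [-0.0004 -0.0008 -1.    ] open 0.0852 grip 0.0
```

View pics/w2.png

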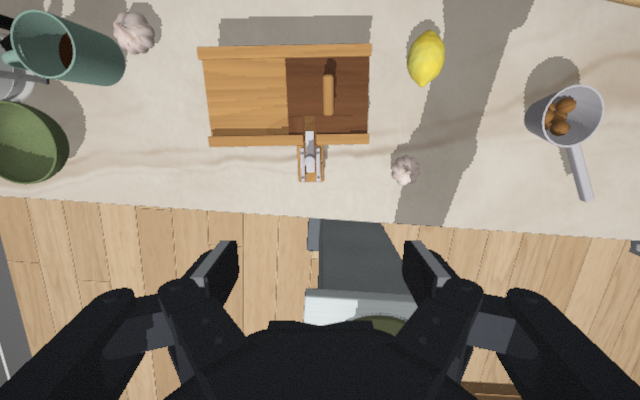

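Knob top is at (0.433,0.164,0.097) and the bar at (0.520,0.146,0.102), with yaw about 4.5°. Both heights match the text and the two views agree. In the picture the bolt is at (311,150) and the lid bar at (329,93).

```bash
python3 -c "
from h import *
go((.433,.164,.13,4.5),(.433,.164,.080,4.5))"
```

```text
t 3.77 tcp [0.4228 0.1445 0.2985] yaw 3.85 tilt [-4.e-04 -8.e-04 -1.e+00] open 0.0852 grip 0.0
-> [ 11.5 -19.  168.4] turn -0.7 dist 170
-> [ 11.6 -19.  218.4] turn -0.7 dist 220
```

To row units: 0.168 m / 0.8 = 0.21, 0.1 m / 0.8 = 0.125, -0.7 degrees / 180 = -0.0039.

Request:
{"fn": "drive_tool", "kwargs": {
  "motion": [
    [0,[0.0144,-0.0238,0.125],-0.0039],
    [0,[0.0144,-0.0238,0.125],-0.0039],
    [0,[0.0144,-0.0238,0.125],-0.0039],
    [0,[0.0144,-0.0238,0.21],-0.0039],
    [0,[0.0144,-0.0238,0.21],-0.0039],
    [0,[0.0144,-0.0238,0.21],-0.0039],
    [0,[0.0144,-0.0238,0.21],-0.0039]
  ]
}}

```text
clock: 4.35
ee_pos: [0.432, 0.1646, 0.1303]
tool_rot: [0.999, 0.04, -0.001, 0.001]
wrist_force: [-0.5, 0.5, 0.8]
opening: 0.043
grip_force: 0.0
```

```bash
python3 -c "
from h import *
go((.433,.164,.080,4.5))"
```

```text
t 4.35 tcp [0.432  0.1646 0.1303] yaw 4.6 tilt [-0.0027 -0.0013 -1.    ] open 0.043 grip 0.0
-> [ 1.1  0.6 50.3] turn 0.1 dist 50
```

To row units: 0.05 m / 0.8 = 0.0625, 0.03 m / 0.8 = 0.0375.

Request:
{"fn": "drive_tool", "kwargs": {
  "motion": [
    [0,[0.0013,0,0.0375],0],
    [0,[0.0013,0,0.0625],0],
    [0,[0.0013,0,0.0625],0],
    [-1,[0.0013,0,0.0625],0],
    [-1,[0.0013,0,0.0625],0],
    [-1,[0.0013,0,0.0625],0],
    [-1,[0.0013,0,0.0625],0],
    [-1,[-0.015,0,0.0625],0],
    [-1,[-0.0275,0,0.0625],0],
    [-1,[-0.0388,0,0.0625],0],
    [-1,[-0.0388,0,0.0625],0],
    [-1,[-0.0388,0,0.0625],0]
  ],
  "squeeze": 30
}}

```text
clock: 5.35
ee_pos: [0.4011, 0.1639, 0.0811]
tool_rot: [0.999, 0.042, 0.0, 0.0]
wrist_force: [0.5, 0.3, 0.1]
opening: 0.0001
grip_force: 0.0
```

```bash
sed -i 's/w2/w3/g; s/knob=(.38/knob=(.36/' b.py; python3 b.py
```

```text
bolt_grip [([0.4425, 0.1672, 0.0711], 0.7, [320.6, 159.4])]
lid_grip [([0.5078, 0.145, 0.0679], 0.76, [365.1, 56.7])]
knob 556 [0.4334 0.1643 0.0955] [0.4251 0.1566 0.0884] [0.4406 0.1722 0.098 ] ((432.7829895019531, 164.3489990234375), (14.976058959960938, 15.442108154296875), 49.83039474487305)
bar 2056 [0.5112 0.1458 0.0999] [0.4943 0.137  0.092 ] [0.5283 0.1535 0.1033] ((511.77777099609375, 144.90731811523438), (34.44906997680664, 14.423916816711426), 5.039106369018555)
top 8406 [0.4576 0.1957 0.073 ] [0.43   0.0818 0.07  ] [0.5379 0.3119 0.08  ] ((473.5866394042969, 200.002197265625), (103.73406982421875, 229.72726440429688), 11.191641807556152)
t 5.5 tcp [0.4019 0.1641 0.0809] yaw 4.74 tilt [ 0.0007  0.0004 -1.    ] open -0.0001 grip 0.0
```

View pics/w3.png

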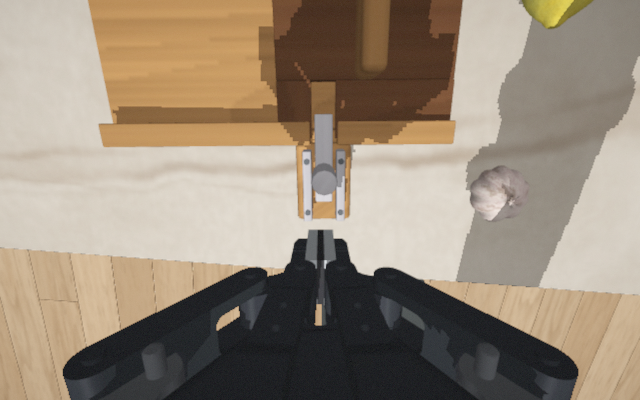

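The knob hasn't moved (320,180). The shut fingers are in front of it at (320,240), so they were still closing when the pull began. I retry with more closing time.

Request:
{"fn": "drive_tool", "kwargs": {
  "motion": [
    [0,[0,0,0],0],
    [0,[0,0,0],0],
    [0,[0,0,0],0],
    [0,[0,0,0],0],
    [0,[0.0188,0,0],0],
    [0,[0.0388,0,0],0],
    [0,[0.0388,0,0],0],
    [-1,[0.0388,0,0],0],
    [-1,[0.0388,0,0],0],
    [-1,[0.0388,0,0],0],
    [-1,[0.0388,0,0],0],
    [-1,[0.0388,0,0],0]
  ],
  "squeeze": 40
}}

```text
clock: 6.5
ee_pos: [0.4316, 0.1664, 0.0808]
tool_rot: [0.999, 0.042, -0.0, 0.0]
wrist_force: [-0.2, -0.6, -0.0]
opening: 0.0
grip_force: 0.0
```

```bash
sed -i 's/w3/w4/g' b.py
cat >> b.py <<'E'
s=env.get_obs();print('tcp px',px(c,s['ee_pos']),'knob px',px(c,(.433,.164,.097)),s['wrist_force'])
for v,u in [(240,315),(235,325),(245,322),(232,310)]: print(u,v,W[v,u])
E
python3 b.py
```

```text
bolt_grip [([0.4475, 0.1654, 0.0686], 0.77, [323.7, 195.6])]
lid_grip [([0.5259, 0.1441, 0.0686], 0.97, [368.3, 78.5])]
knob 301 [0.437  0.1643 0.0945] [0.4289 0.1567 0.0881] [0.4407 0.172  0.098 ] ((435.6123962402344, 163.4603271484375), (15.7899169921875, 9.7918119430542), 74.74862670898438)
bar 2670 [0.5203 0.1466 0.1   ] [0.4947 0.137  0.0921] [0.5447 0.1546 0.103 ] ((519.7537841796875, 145.6416778564453), (49.79133224487305, 14.530241012573242), 5.299252986907959)
top 7579 [0.4579 0.1956 0.073 ] [0.4301 0.082  0.07  ] [0.5707 0.312  0.08  ] ((491.3592224121094, 201.34097290039062), (134.50665283203125, 230.3980255126953), 7.508152008056641)
t 6.65 tcp [0.4319 0.1665 0.0808] yaw 4.75 tilt [ 0. -0. -1.] open 0.0001 grip 0.0
tcp px [320.4 222.5] knob px [324.5 230.7] [ 0.2446 -0.6261  0.5287]
315 240 [0.4417 0.17   0.1304]
325 235 [0.4426 0.165  0.1253]
322 245 [0.4422 0.1666 0.1364]
310 232 [0.4418 0.1728 0.1212]
```

View pics/w4.png

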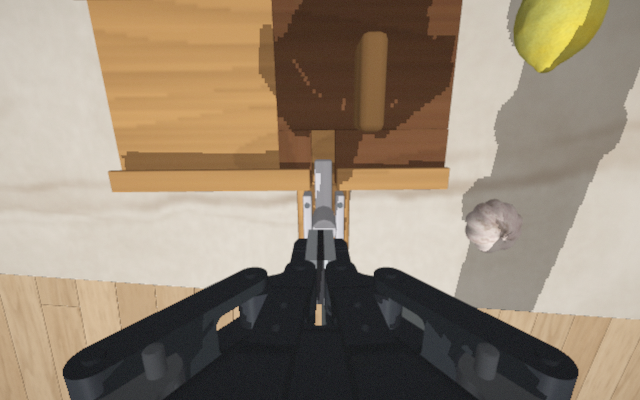

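Run:
```python
import numpy as np
np.set_printoptions(precision=4,suppress=True)
for n in ['w3','w4','w2','w1']:
    W=np.load(n+'.npy'); M=np.load(n+'W.npy') if n!='w4' else np.load('w4W.npy')
    print(n)
    if n in('w3','w4'):
        for v in range(218,262,4): print(v,W[v,312],W[v,316],W[v,326])
    else:
        for v in range(236,300,8): print(v,W[v,205+0],W[v,225],W[v,430])
```

```text
w3
218 [0.4006 0.1699 0.0718] [0.3743 0.166  0.    ] [ 0.3746  0.1561 -0.0013]
222 [ 0.3692  0.1696 -0.0014] [ 0.3697  0.1657 -0.001 ] [ 0.3703  0.1557 -0.0015]
226 [ 0.3653  0.1693 -0.0005] [ 0.3657  0.1653 -0.0003] [ 0.366   0.1553 -0.0017]
230 [0.4114 0.1693 0.119 ] [0.4112 0.1672 0.1182] [0.4116 0.1618 0.118 ]
234 [0.4113 0.1692 0.124 ] [0.4115 0.1671 0.1242] [0.4115 0.1619 0.123 ]
238 [0.4116 0.169  0.1296] [0.4116 0.167  0.1293] [0.4123 0.1621 0.1299]
242 [0.4115 0.1689 0.134 ] [0.4116 0.167  0.1338] [0.4122 0.1622 0.1343]
246 [0.4112 0.1688 0.1376] [0.4114 0.1669 0.1378] [0.412  0.1622 0.1381]
250 [0.4113 0.1686 0.1419] [0.4111 0.1668 0.1412] [0.4118 0.1623 0.1419]
254 [0.4119 0.1685 0.1469] [0.4116 0.1668 0.146 ] [0.4121 0.1624 0.1463]
258 [0.4114 0.1684 0.1495] [0.4114 0.1667 0.1493] [0.4116 0.1624 0.149 ]
w4
218 [0.4284 0.1724 0.0639] [0.4378 0.1698 0.0886] [0.4402 0.1637 0.0938]
222 [0.4316 0.1722 0.0804] [0.4376 0.1697 0.0954] [0.4384 0.1636 0.0961]
226 [0.433  0.172  0.0909] [0.4352 0.1695 0.0958] [0.4353 0.1633 0.0949]
230 [0.4416 0.1718 0.1177] [0.4422 0.1697 0.1189] [
[... 1093 characters left out ...]
127 0.1902 0.3665] [0.4283 0.1056 0.3797]
w1
236 [-0.1422  0.3578 -0.9098] [ 0.1112  0.0711 -0.388 ] [ 0.3202 -0.4423 -0.0018]
244 [ 0.1102  0.1122 -0.3226] [ 0.4564 -0.1823  0.3536] [-0.1053 -0.8718 -0.9154]
252 [ 0.4517 -0.1728  0.3539] [ 0.4567 -0.1851  0.3619] [ 0.4627 -0.2766  0.3609]
260 [ 0.4562 -0.179   0.3689] [ 0.4531 -0.1852  0.3625] [ 0.4625 -0.2738  0.3681]
268 [ 0.4564 -0.1816  0.3755] [ 0.449  -0.1851  0.3624] [ 0.4623 -0.2714  0.3746]
276 [ 0.4567 -0.184   0.3813] [ 0.4469 -0.1861  0.3655] [ 0.4608 -0.2702  0.3782]
284 [ 0.4532 -0.1839  0.3813] [ 0.442  -0.1856  0.3643] [ 0.4579 -0.2704  0.3791]
292 [ 0.4501 -0.184   0.382 ] [ 0.4393 -0.1862  0.3663] [ 0.4545 -0.2709  0.3795]
```

To row units: 0.03 m / 0.8 = 0.0375, 0.02 m / 0.8 = 0.025.

Request:
{"fn": "drive_tool", "kwargs": {
  "motion": [
    [0,[0.0013,0.0025,0],0],
    [0,[0.0013,0.0025,0],0],
    [0,[0.0013,0.0025,0],0],
    [0,[0.0013,0.0025,0],0],
    [0,[0.0013,0.0025,0.0125],0],
    [0,[0.0013,0.0025,0.025],0],
    [0,[0.0013,0.0025,0.0375],0],
    [0,[0.0013,0.0025,0.0375],0],
    [-1,[0.0013,0.0025,0.0375],0],
    [-1,[0.0013,0.0025,0.0375],0],
    [-1,[0.0013,0.0025,0.0375],0],
    [-1,[0.0013,0.0025,0.0375],0]
  ],
  "squeeze": 40
}}

```text
clock: 7.65
ee_pos: [0.4335, 0.1644, 0.0513]
tool_rot: [0.999, 0.041, 0.0, 0.0]
wrist_force: [-0.6, -0.9, 2.2]
opening: 0.0134
grip_force: 39.0
```

```bash
python3 -c "
from h import *
print(env.pinch_z);go();print(env.get_obs()['wrist_force'])"
```

```text
0.0187
t 7.65 tcp [0.4335 0.1644 0.0513] yaw 4.73 tilt [ 8.e-04 -1.e-04 -1.e+00] open 0.0134 grip 39.0
[-0.58857702 -0.94652973  2.17491266]
```

The fingertips really end 37 mm above the reported TCP. The camera, the missed grasp and now this hit all agree, so I allow for it from here. Now I pull the bolt.

To row units: -0.032 m / 0.8 = -0.04, -0.03 m / 0.8 = -0.0375.

Request:
{"fn": "drive_tool", "kwargs": {
  "motion": [
    [-1,[-0.0125,0,0],0],
    [-1,[-0.025,0,0],0],
    [-1,[-0.0375,0,0],0],
    [-1,[-0.04,0,0],0],
    [-1,[-0.04,0,0],0],
    [-1,[-0.04,0,0],0]
  ]
}}

```text
clock: 8.15
ee_pos: [0.4038, 0.1619, 0.0513]
tool_rot: [0.999, 0.041, 0.003, -0.001]
wrist_force: [10.5, -3.2, -4.3]
opening: 0.0137
grip_force: 40.7
```

To row units: 0.086 m / 0.8 = 0.1075, -0.07 m / 0.8 = -0.0875.

Request:
{"fn": "drive_tool", "kwargs": {
  "motion": [
    [0,[-0.0388,0,0],0],
    [0,[-0.0375,0,0],0],
    [0,[-0.0375,0,0],0],
    [0,[-0.0375,0,-0.0375],0],
    [0,[-0.0375,0,-0.0875],0],
    [0,[0,0.0125,-0.0875],0],
    [0,[0.05,0.025,-0.0875],0],
    [0,[0.1,0.0313,-0.0875],0],
    [0,[0.1075,0.0325,-0.0875],0],
    [0,[0.1075,0.0325,-0.0875],0]
  ]
}}

```text
clock: 8.98
ee_pos: [0.4914, 0.143, 0.1203]
tool_rot: [0.999, 0.04, 0.0, -0.001]
wrist_force: [-0.5, -0.2, -0.1]
opening: 0.0427
grip_force: 0.0
```

```bash
sed -i 's/w4/w5/g' b.py; python3 b.py; python3 -c "
from h import *
go((.520,.1455,.041,4.7))"
```

```text
bolt_grip [([0.4102, 0.1611, 0.0724], 0.56, [293.9, 284.6])]
lid_grip [([0.5256, 0.1401, 0.0665], 0.7, [327.2, 161.1])]
knob 317 [0.4054 0.1612 0.0946] [0.3946 0.1536 0.0881] [0.4117 0.1689 0.0976] ((403.7381591796875, 161.58740234375), (15.002031326293945, 15.460054397583008), 47.49300003051758)
bar 1273 [0.5214 0.1458 0.1003] [0.495  0.1373 0.0936] [0.5448 0.1544 0.1028] ((519.9198608398438, 145.88555908203125), (49.603759765625, 13.67535400390625), 5.031814098358154)
top 10152 [0.529  0.2052 0.073 ] [0.4301 0.082  0.07  ] [0.5892 0.3223 0.0799] ((502.7596435546875, 201.06687927246094), (154.0441436767578, 230.27993774414062), 5.266950607299805)
t 9.13 tcp [0.4875 0.1435 0.1204] yaw 4.82 tilt [-0.0017 -0.0001 -1.    ] open 0.0425 grip 0.0
tcp px [319.2 228.2] knob px [289.  277.5] [-1.2131  0.3867  0.4102]
315 240 [nan nan nan]
325 235 [0.4625 0.1368 0.0739]
322 245 [ 0.4167  0.1353 -0.0012]
310 232 [0.464  0.1499 0.0732]
t 9.13 tcp [0.4875 0.1435 0.1204] yaw 4.82 tilt [-1.7e-03 -1.0e-04 -1.0e+00] open 0.0425 grip 0.0
-> [32.7  0.8 79.3] turn 0.1 dist 86
```

To row units: 0.079 m / 0.8 = 0.0988, 0.05 m / 0.8 = 0.0625.

Request:
{"fn": "drive_tool", "kwargs": {
  "motion": [
    [0,[0.0413,0.0013,0],0],
    [0,[0.0413,0.0013,0.025],0],
    [0,[0.0413,0.0013,0.0625],0],
    [0,[0.0413,0.0013,0.0988],0],
    [0,[0.0413,0.0013,0.0988],0],
    [-1,[0.0413,0.0013,0.0988],0],
    [-1,[0.0413,0.0013,0.0988],0],
    [-1,[0.0413,0.0013,0.0988],0],
    [-1,[0.0413,0.0013,0.0988],0],
    [-1,[0.0413,0.0013,0.0988],0]
  ],
  "squeeze": 40
}}

```text
clock: 9.97
ee_pos: [0.5225, 0.146, 0.0435]
tool_rot: [0.999, 0.042, 0.001, -0.001]
wrist_force: [-3.0, 3.1, 7.0]
opening: 0.0134
grip_force: 41.7
```

Held. I slide it 106 mm along box +y, which is tool −y.

To row units: -0.107 m / 0.8 = -0.1338, -0.1 m / 0.8 = -0.125.

Request:
{"fn": "drive_tool", "kwargs": {
  "motion": [
    [-1,[0,-0.025,0],0],
    [-1,[0,-0.0563,0],0],
    [-1,[0,-0.0875,0],0],
    [-1,[0,-0.1125,0],0],
    [-1,[0,-0.125,0],0],
    [-1,[0,-0.1338,0],0],
    [-1,[0,-0.1338,0],0],
    [-1,[0,-0.1338,0],0]
  ]
}}

```text
clock: 10.63
ee_pos: [0.5128, 0.2505, 0.0435]
tool_rot: [0.999, 0.042, 0.0, 0.001]
wrist_force: [-4.9, -3.6, 12.4]
opening: 0.013
grip_force: 42.7
```

To row units: -0.22 m / 0.8 = -0.275, -0.19 m / 0.8 = -0.2375.

Request:
{"fn": "drive_tool", "kwargs": {
  "motion": [
    [-1,[0,-0.0038,0],0],
    [-1,[0,-0.0038,0],0],
    [0,[0,-0.0013,0],0],
    [0,[0,-0.0013,0],0],
    [0,[0,-0.0013,0],0],
    [0,[0,-0.0013,-0.0375],0],
    [0,[0,-0.0013,-0.0875],0],
    [0,[0,-0.0013,-0.1375],0],
    [0,[0,-0.0013,-0.1875],0],
    [0,[0,0.05,-0.2375],0],
    [0,[0,0.1,-0.275],0],
    [0,[0,0.1375,-0.275],0]
  ]
}}

```text
clock: 11.63
ee_pos: [0.5226, 0.1527, 0.2631]
tool_rot: [0.999, 0.044, 0.003, -0.002]
wrist_force: [1.3, -0.3, -0.1]
opening: 0.0426
grip_force: 0.0
```

```bash
sed -i 's/w5/w6/g; s/bar=(.45,.6,.08,.2/bar=(.45,.6,.08,.32/' b.py; python3 b.py; python3 -c "
from h import *
go()"
```

```text
bolt_grip [([0.4118, 0.1616, 0.0705], 0.92, [308.1, 245.8])]
lid_grip [([0.5139, 0.2417, 0.0677], 0.71, [255.1, 171.7])]
knob 113 [0.4049 0.1614 0.0951] [0.3961 0.1543 0.0885] [0.4114 0.1687 0.098 ] ((403.83770751953125, 161.51138305664062), (15.29542064666748, 14.079694747924805), 3.6526272296905518)
bar 462 [0.5118 0.2488 0.0998] [0.4858 0.2414 0.092 ] [0.5355 0.2578 0.103 ] ((510.7334899902344, 249.9507598876953), (49.62350082397461, 14.455585479736328), 5.662900924682617)
top 3853 [0.5217 0.2026 0.073 ] [0.43  0.082 0.07 ] [0.5898 0.3222 0.08  ] ((502.769775390625, 200.8645477294922), (154.01263427734375, 230.11276245117188), 5.306143760681152)
t 11.78 tcp [0.5233 0.147  0.2603] yaw 4.36 tilt [ 0.0031 -0.0009 -1.    ] open 0.0428 grip 0.0
tcp px [328.9 221.1] knob px [306.6 240. ] [ 0.175   0.2608 -0.8819]
315 240 [0.4223 0.1524 0.0714]
325 235 [ 0.4003  0.1349 -0.0004]
322 245 [ 0.3802  0.1383 -0.0025]
310 232 [0.4327 0.1605 0.0683]
t 11.78 tcp [0.5233 0.147  0.2603] yaw 4.36 tilt [ 3.1e-03 -9.0e-04 -1.0e+00] open 0.0428 grip 0.0
```

```bash
cat > sc.py <<'E'
import numpy as np,cv2,sys
from scipy.optimize import least_squares
np.set_printoptions(precision=4,suppress=True)
for f in sys.argv[1:]:
    P=np.load(f).reshape(-1,3);P=P[~np.isnan(P[:,0])]
    m=(np.hypot(P[:,0]-.51,P[:,1]+.23)<.18)&(P[:,1]<-.13)&(P[:,2]<.12)
    P=P[m]
    r=P[(P[:,2]>.0595)&(P[:,2]<.066)&(np.hypot(P[:,0]-.51,P[:,1]+.23)<.07)]
    f2=least_squares(lambda q:np.hypot(r[:,0]-q[0],r[:,1]-q[1])-.0425,[.51,-.23],loss='soft_l1',f_scale=.002).x
    h=P[(P[:,2]>.05)&(P[:,2]<.060)&(np.hypot(P[:,0]-f2[0],P[:,1]-f2[1])>.052)&(np.hypot(P[:,0]-f2[0],P[:,1]-f2[1])<.16)]
    c=h[:,:2].mean(0);d=np.linalg.svd(h[:,:2]-c,full_matrices=False)[2][0];d*=np.sign((c-f2)@d)
    n=np.array([-d[1],d[0]]);w=(h[:,:2]-c)@n
    print(f,'rim',len(r),f2,'handle',len(h),'z',np.median(h[:,2]),'rmax',np.hypot(*(h[:,:2]-f2).T).max(),'dir',np.degrees(np.arctan2(d[1],d[0])),'width',np.ptp(w),'offset of rim from line',(f2-c)@n,'mean',c)
    g=c+d*(.105-(c-f2)@d);print('grip',g)
E
python3 sc.py w1.npy top0.npy w2.npy
```

```text
w1.npy rim 440 [ 0.5201 -0.2083] handle 530 z 0.05364889653323826 rmax 0.14499419679753364 dir -148.60828626382624 width 0.013775886308634978 offset of rim from line -0.00027951257044119687 mean [ 0.4377 -0.2589]
grip [ 0.4306 -0.2632]
top0.npy rim 64 [ 0.522  -0.2099] handle 92 z 0.054914765326603665 rmax 0.1439694019369424 dir -148.79221373365255 width 0.014479646129224994 offset of rim from line -0.0001667195200317842 mean [ 0.4369 -0.2617]
grip [ 0.4323 -0.2645]
w2.npy rim 436 [ 0.5197 -0.2074] handle 573 z 0.053358397976058736 rmax 0.1445141896638004 dir -148.52593071659646 width 0.0155261886469696 offset of rim from line 0.0009318970612783306 mean [ 0.4369 -0.257 ]
grip [ 0.4297 -0.2614]
```

```bash
python3 -c "
from h import *
print(np.round(env.get_obs()['q'],3))
go((.428,-.2645,.13,31.4))"
```

```text
[ 0.057  0.36  -0.546  1.61   0.198  1.225 -2.023]
t 11.78 tcp [0.5233 0.147  0.2603] yaw 4.36 tilt [ 3.1e-03 -9.0e-04 -1.0e+00] open 0.0428 grip 0.0
-> [-126.7  402.9  130.4] turn -27.0 dist 442
```

To row units: 0.38 m / 0.8 = 0.475, 0.15 m / 0.8 = 0.1875, 84 degrees / 180 = 0.4667.

Request:
{"fn": "drive_tool", "kwargs": {
  "motion": [
    [0,[-0.0125,0.0375,0],0.0389],
    [0,[-0.025,0.075,0],0.0778],
    [0,[-0.0375,0.1125,0],0.1167],
    [0,[-0.05,0.15,0],0.1556],
    [0,[-0.0625,0.1875,0],0.1944],
    [0,[-0.075,0.225,0],0.2333],
    [0,[-0.0875,0.2625,0],0.2722],
    [0,[-0.1,0.3,0],0.3111],
    [0,[-0.1125,0.3375,0],0.35],
    [0,[-0.125,0.3875,0],0.3889],
    [0,[-0.1375,0.4375,0],0.4278],
    [0,[-0.15,0.475,0],0.4667]
  ]
}}

```text
clock: 12.78
ee_pos: [0.4334, -0.2403, 0.2587]
tool_rot: [0.768, -0.64, 0.0, 0.0]
wrist_force: [-0.2, -0.1, -0.3]
opening: 0.0426
grip_force: 0.0
```

```bash
python3 -c "
from h import *
print(np.round(env.get_obs()['q'],3))
go((.428,-.2645,.09,-148.6))"
```

```text
[ 0.528  0.253 -0.094  1.728  0.026  1.161 -2.534]
t 12.78 tcp [ 0.4334 -0.2403  0.2587] yaw -79.6 tilt [ 1.e-04 -6.e-04 -1.e+00] open 0.0426 grip 0.0
-> [ 22.8   9.6 168.7] turn 69.0 dist 170
```

To row units: 0.05 m / 0.8 = 0.0625, 0.023 m / 0.8 = 0.0288, -84 degrees / 180 = -0.4667.

Request:
{"fn": "drive_tool", "kwargs": {
  "motion": [
    [0,[0.0288,0.0125,0.0625],-0.4667],
    [0,[0.0288,0.0125,0.0625],-0.4667],
    [0,[0.0288,0.0125,0.0625],-0.4667],
    [0,[0.0288,0.0125,0.0625],-0.4667],
    [0,[0.0288,0.0125,0.0625],-0.4667],
    [0,[0.0288,0.0125,0.0625],-0.4667],
    [0,[0.0288,0.0125,0.0625],-0.4667],
    [0,[0.0288,0.0125,0.0625],-0.4667],
    [0,[0.0288,0.0125,0.0625],-0.4667],
    [0,[0.0288,0.0125,0.0625],-0.4667],
    [0,[0.0288,0.0125,0.0625],-0.4667],
    [0,[0.0288,0.0125,0.0625],-0.4667]
  ]
}}

```text
clock: 13.78
ee_pos: [0.4288, -0.2613, 0.2085]
tool_rot: [0.999, 0.046, 0.0, -0.001]
wrist_force: [-0.5, -0.4, -0.4]
opening: 0.0429
grip_force: 0.0
```

```bash
python3 -c "
from h import *
print(np.round(env.get_obs()['q'],3))
go((.428,-.2645,.09,31.4))"
```

```text
[ 0.792  0.32  -0.398  1.798  0.14   1.052 -1.137]
t 13.78 tcp [ 0.4288 -0.2613  0.2085] yaw 5.23 tilt [-0.      0.0011 -1.    ] open 0.0429 grip 0.0
-> [ -1.1   3.3 118.5] turn -26.2 dist 119
```

To row units: 0.118 m / 0.8 = 0.1475, -0.001 m / 0.8 = -0.0013, -26.2 degrees / 180 = -0.1456.

Request:
{"fn": "drive_tool", "kwargs": {
  "motion": [
    [0,[-0.0013,0.0038,0.05],-0.1456],
    [0,[-0.0013,0.0038,0.1],-0.1456],
    [0,[-0.0013,0.0038,0.1475],-0.1456],
    [0,[-0.0013,0.0038,0.1475],-0.1456],
    [0,[-0.0013,0.0038,0.1475],-0.1456],
    [0,[-0.0013,0.0038,0.1475],-0.1456]
  ]
}}

```text
clock: 14.28
ee_pos: [0.4281, -0.2646, 0.0908]
tool_rot: [0.964, 0.266, 0.0, -0.001]
wrist_force: [0.2, 0.0, 0.5]
opening: 0.0424
grip_force: 0.0
```

```bash
python3 -c "
from h import *
c=snap('wrist');np.save('w7.npy',cloud(c))
go((.428,-.2645,-.008,31.4))"; python3 sc.py w7.npy
```

```text
t 14.33 tcp [ 0.4285 -0.2651  0.0915] yaw 30.82 tilt [ 1.5e-03  1.0e-04 -1.0e+00] open 0.0427 grip 0.0
-> [-0.2 -0.8 99.5] turn -0.6 dist 100
w7.npy rim 1713 [ 0.5202 -0.2078] handle 1910 z 0.053755509625885114 rmax 0.14417238319302064 dir -148.39093827198153 width 0.013984900466855231 offset of rim from line 0.0002954442763941148 mean [ 0.4391 -0.2574]
grip [ 0.4306 -0.2626]
```

To row units: 0.1 m / 0.8 = 0.125, 0.085 m / 0.8 = 0.1063, -0.7 degrees / 180 = -0.0039.

Request:
{"fn": "drive_tool", "kwargs": {
  "motion": [
    [0,[0,-0.0013,0.0375],-0.0039],
    [0,[0,-0.0013,0.075],-0.0039],
    [0,[0,-0.0013,0.1063],-0.0039],
    [0,[0,-0.0013,0.125],-0.0039],
    [0,[0,-0.0013,0.125],-0.0039],
    [0,[0,-0.0013,0.125],-0.0039],
    [-1,[0,-0.0013,0.125],-0.0039],
    [-1,[0,-0.0013,0.125],-0.0039],
    [-1,[0,-0.0013,0.125],-0.0039],
    [-1,[0,-0.0013,0.125],-0.0039],
    [-1,[0,-0.0013,0.125],-0.0039],
    [-1,[0,-0.0013,0.125],-0.0039]
  ],
  "squeeze": 120
}}

```text
clock: 15.33
ee_pos: [0.4272, -0.2654, -0.0083]
tool_rot: [0.962, 0.272, 0.0, 0.001]
wrist_force: [-0.9, -2.0, 4.6]
opening: 0.0119
grip_force: 117.4
```

To row units: -0.03 m / 0.8 = -0.0375, -0.027 m / 0.8 = -0.0338.

Request:
{"fn": "drive_tool", "kwargs": {
  "motion": [
    [-1,[0,0,-0.0038],0],
    [-1,[0,0,-0.0088],0],
    [-1,[0,0,-0.0163],0],
    [-1,[0,0,-0.025],0],
    [-1,[0,0,-0.0338],0],
    [-1,[0,0,-0.0375],0],
    [-1,[0,0,-0.0375],0]
  ]
}}

```text
clock: 15.92
ee_pos: [0.4272, -0.265, 0.022]
tool_rot: [0.962, 0.273, 0.001, 0.001]
wrist_force: [-0.4, -0.1, -2.4]
opening: 0.0121
grip_force: 116.9
```

```bash
cat > tilt.py <<'E'
from h import *
import sys
np.set_printoptions(precision=4,suppress=True)
n=sys.argv[1]
c=snap('wrist',n+'.png');W=cloud(c);np.save(n+'.npy',W)
s=env.get_obs();R=Ro.from_quat(s['tool_rot']).as_matrix()
Q=(W.reshape(-1,3)-s['ee_pos'])@R; Q[:,2]*=-1   # tool frame: x, y, height above TCP
h=Q[(abs(Q[:,1])<.005)&(Q[:,0]>.014)&(Q[:,0]<.065)&(Q[:,2]>0.01)&(Q[:,2]<.12)]
if len(h)>20:
    a=np.polyfit(h[:,0],h[:,2],1);print('handle slope deg',np.degrees(np.arctan(a[0])),'h at x=0',a[1],len(h))
print('clock',s['clock'],'ee',s['ee_pos'],'F',s['wrist_force'],'T',s['wrist_torque'],'grip',s['grip_force'])
E
python3 tilt.py w8
```

```text
handle slope deg -0.4465856373185195 h at x=0 0.0616312635330234 2713
clock 15.9667 ee [ 0.427  -0.2649  0.0215] F [ 0.1489 -0.2249 -1.1984] T [-0.1468  0.184  -0.0271] grip 116.94807887077332
```

View pics/w8.png

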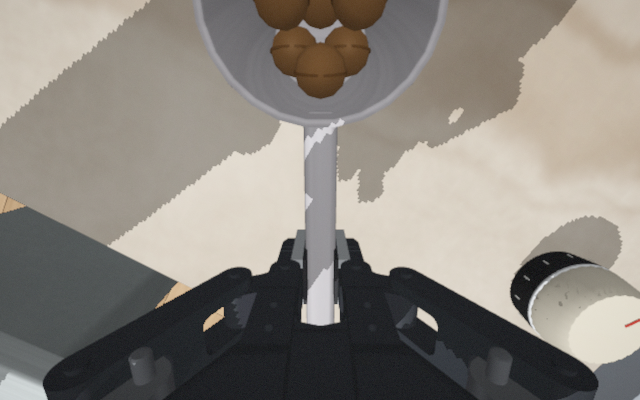

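The grasp is level (slope 0.4°) with all six walnuts inside. I carry it high to the pouring place, with the nose towards box +y.

```bash
python3 -c "
from h import *
go((.427,-.265,.155,31.4),(.46,-.14,.155,60),(.5244,.0947,.155,95))"
```

```text
t 15.97 tcp [ 0.427  -0.2649  0.0215] yaw 31.63 tilt [ 8.e-04 -5.e-04 -1.e+00] open 0.0118 grip 116.9
-> [   0.     0.2 -133.5] turn 0.2 dist 133
-> [  93.7  -88.9 -133.5] turn -28.4 dist 186
-> [ 271.6 -255.  -133.6] turn -63.4 dist 396
```

To row units: -0.134 m / 0.8 = -0.1675, -0.12 m / 0.8 = -0.15, -33 degrees / 180 = -0.1833.

Request:
{"fn": "drive_tool", "kwargs": {
  "motion": [
    [-1,[0,0,-0.0125],0],
    [-1,[0,0,-0.0375],0],
    [-1,[0,0,-0.0688],0],
    [-1,[0,0,-0.1],0],
    [-1,[0.0038,-0.0038,-0.125],0],
    [-1,[0.015,-0.0138,-0.15],-0.0222],
    [-1,[0.0313,-0.03,-0.1675],-0.0444],
    [-1,[0.05,-0.0475,-0.1675],-0.0722],
    [-1,[0.07,-0.0663,-0.1675],-0.1],
    [-1,[0.0938,-0.0888,-0.1675],-0.1278],
    [-1,[0.1175,-0.1113,-0.1675],-0.1556],
    [-1,[0.1413,-0.1338,-0.1675],-0.1833]
  ]
}}

```text
clock: 16.97
ee_pos: [0.4666, -0.1132, 0.1555]
tool_rot: [0.844, 0.536, -0.0, 0.0]
wrist_force: [0.0, 0.5, -2.4]
opening: 0.0119
grip_force: 117.1
```

```bash
python3 -c "
from h import *
print(np.round(env.get_obs()['q'],3))
go((.5244,.0947,.155,95))"
```

```text
[ 0.689  0.385 -0.696  1.93   0.305  0.933 -0.594]
t 16.97 tcp [ 0.4666 -0.1132  0.1555] yaw 64.89 tilt [-2.e-04 -3.e-04 -1.e+00] open 0.0119 grip 117.1
-> [212.8 -35.9   0.4] turn -30.1 dist 216
```

To row units: 0.213 m / 0.8 = 0.2663, 0.203 m / 0.8 = 0.2538, -30 degrees / 180 = -0.1667.

Request:
{"fn": "drive_tool", "kwargs": {
  "motion": [
    [-1,[0.0275,-0.0038,0],-0.0222],
    [-1,[0.0563,-0.0088,0],-0.0444],
    [-1,[0.0875,-0.0138,0],-0.0667],
    [-1,[0.1188,-0.02,0],-0.0889],
    [-1,[0.15,-0.025,0],-0.1111],
    [-1,[0.1813,-0.03,0],-0.1333],
    [-1,[0.21,-0.035,0],-0.15],
    [-1,[0.235,-0.04,0],-0.1611],
    [-1,[0.2538,-0.0425,0],-0.1667],
    [-1,[0.2663,-0.045,0],-0.1667],
    [-1,[0.2663,-0.045,0],-0.1667],
    [-1,[0.2663,-0.045,0],-0.1667]
  ]
}}

```text
clock: 17.97
ee_pos: [0.5252, 0.0933, 0.155]
tool_rot: [0.678, 0.735, -0.0, 0.0]
wrist_force: [-0.1, -0.1, -2.1]
opening: 0.0122
grip_force: 117.2
```

```bash
python3 tilt.py w9; python3 -c "
from h import *
print(np.round(env.get_obs()['q'],3))
go((.5244,.0947,.155,95))"
```

```text
handle slope deg -0.37687626077681396 h at x=0 0.0611595111059227 2710
clock 18.0167 ee [0.5251 0.0924 0.1549] F [-0.3988 -0.4326 -1.5522] T [-0.1993 -0.0339  0.0207] grip 117.17682123184204
[ 0.32   0.498 -0.82   1.802  0.422  1.027 -0.583]
t 18.02 tcp [0.5251 0.0924 0.1549] yaw 94.59 tilt [-7.0e-04 -1.1e-03 -1.0e+00] open 0.0118 grip 117.2
-> [ 2.3 -0.5 -0.1] turn -0.4 dist 2
```

Still level. I lower the grip force and watch.

To row units: 0.002 m / 0.8 = 0.0025.

Request:
{"fn": "drive_tool", "kwargs": {
  "motion": [
    [-1,[0.0025,0,0],0],
    [-1,[0.0025,0,0],0],
    [-1,[0.0025,0,0],0],
    [-1,[0.0025,0,0],0]
  ],
  "squeeze": 40
}}

```text
clock: 18.35
ee_pos: [0.5253, 0.0949, 0.1551]
tool_rot: [0.678, 0.735, -0.0, 0.0]
wrist_force: [-0.5, 0.5, -2.4]
opening: 0.012
grip_force: 117.2
```

```bash
python3 tilt.py w10
```

```text
handle slope deg -0.36561068055668694 h at x=0 0.06100451841667768 2725
clock 18.4 ee [0.5253 0.0951 0.1551] F [-0.7998 -0.5828 -2.1932] T [-0.185  -0.018   0.0306] grip 117.17613816261292
```

Request:
{"fn": "drive_tool", "kwargs": {
  "motion": [
    [-0.95,[0,0,0],0],
    [-0.95,[0,0,0],0],
    [-0.95,[0,0,0],0]
  ],
  "squeeze": 40
}}

```text
clock: 18.65
ee_pos: [0.5254, 0.0955, 0.155]
tool_rot: [0.678, 0.735, 0.0, -0.0]
wrist_force: [0.7, -0.7, -1.7]
opening: 0.0122
grip_force: 117.2
```

```bash
python3 tilt.py w11
```

```text
handle slope deg -0.4207921631514405 h at x=0 0.061047469880989344 2731
clock 18.7 ee [0.5253 0.0955 0.155 ] F [ 0.4003  0.3855 -1.1545] T [-0.1358 -0.0249 -0.0035] grip 117.17570185661316
```

Request:
{"fn": "drive_tool", "kwargs": {
  "motion": [
    [-0.7,[0,0,0],0],
    [-0.7,[0,0,0],0],
    [-0.7,[0,0,0],0]
  ],
  "squeeze": 20
}}

```text
clock: 18.95
ee_pos: [0.5253, 0.0956, 0.155]
tool_rot: [0.678, 0.735, 0.0, -0.0]
wrist_force: [-0.2, 0.0, -1.7]
opening: 0.0128
grip_force: 59.1
```

```bash
python3 tilt.py w12
```

```text
handle slope deg -0.4795121237661151 h at x=0 0.06124018414159599 2722
clock 19.0 ee [0.5253 0.0956 0.155 ] F [-0.2277  0.8898 -2.1895] T [-0.2141 -0.0125  0.006 ] grip 59.09479558467865
```

Request:
{"fn": "drive_tool", "kwargs": {
  "motion": [
    [-0.69,[0,0,0],0],
    [-0.69,[0,0,0],0],
    [-0.69,[0,0,0],0]
  ]
}}

```text
clock: 19.25
ee_pos: [0.5253, 0.0956, 0.155]
tool_rot: [0.678, 0.735, -0.0, -0.0]
wrist_force: [0.2, 0.4, -1.2]
opening: 0.0135
grip_force: 37.9
```

```bash
python3 tilt.py w13
```

```text
handle slope deg -0.34097391371574026 h at x=0 0.06116541358574861 2721
clock 19.3 ee [0.5253 0.0955 0.155 ] F [ 0.7052 -1.323  -1.673 ] T [-0.1509  0.0345 -0.0155] grip 37.9511958360672
```

Request:
{"fn": "drive_tool", "kwargs": {
  "motion": [
    [-0.684,[0,0,0],0],
    [-0.684,[0,0,0],0],
    [-0.684,[0,0,0],0]
  ]
}}

```text
clock: 19.55
ee_pos: [0.5253, 0.0955, 0.155]
tool_rot: [0.678, 0.735, -0.0, -0.0]
wrist_force: [-0.7, -0.6, -1.9]
opening: 0.0137
grip_force: 25.2
```

```bash
python3 tilt.py w14
```

```text
handle slope deg -0.5189906778498643 h at x=0 0.061348944977467595 2720
clock 19.6 ee [0.5253 0.0956 0.155 ] F [-0.358   0.1605 -1.8658] T [-0.148  -0.0012 -0.0319] grip 25.183148682117462
```

Request:
{"fn": "drive_tool", "kwargs": {
  "motion": [
    [-0.681,[0,0,0],0],
    [-0.681,[0,0,0],0],
    [-0.679,[0,0,0],0],
    [-0.679,[0,0,0],0]
  ]
}}

```text
clock: 19.93
ee_pos: [0.5253, 0.0956, 0.155]
tool_rot: [0.678, 0.735, 0.0, -0.0]
wrist_force: [0.3, -0.1, -2.4]
opening: 0.0141
grip_force: 14.5
```

```bash
python3 tilt.py w15
```

```text
handle slope deg -0.38200750068603895 h at x=0 0.06129980140223563 2728
clock 19.9833 ee [0.5253 0.0956 0.155 ] F [ 0.1959 -0.5992 -1.6593] T [-0.1646  0.0011 -0.0431] grip 14.50402781367302
```

Request:
{"fn": "drive_tool", "kwargs": {
  "motion": [
    [-0.677,[0,0,0],0],
    [-0.677,[0,0,0],0],
    [-0.677,[0,0,0],0]
  ]
}}

```text
clock: 20.23
ee_pos: [0.5253, 0.0957, 0.155]
tool_rot: [0.678, 0.735, 0.0, -0.0]
wrist_force: [-0.6, -0.5, -1.6]
opening: 0.0136
grip_force: 10.9
```

```bash
python3 tilt.py w16
```

```text
handle slope deg -37.81681346021902 h at x=0 0.060414754129717294 1938
clock 20.2833 ee [0.5253 0.0956 0.155 ] F [ 0.8533 -0.1943 -1.6386] T [-0.1452  0.0709 -0.0434] grip 11.198400557041168
```

It pivots as planned and is now 38° nose down. I continue.

Request:
{"fn": "drive_tool", "kwargs": {
  "motion": [
    [-0.676,[0,0,0],0],
    [-0.676,[0,0,0],0],
    [-0.675,[0,0,0],0],
    [-0.675,[0,0,0],0]
  ]
}}

```text
clock: 20.62
ee_pos: [0.5254, 0.0956, 0.1551]
tool_rot: [0.678, 0.735, 0.0, -0.0]
wrist_force: [-0.8, 0.6, -1.6]
opening: 0.0141
grip_force: 6.7
```

```bash
python3 tilt.py w17
```

```text
handle slope deg -66.6088461638414 h at x=0 0.0680158483898849 557
clock 20.6667 ee [0.5254 0.0957 0.1551] F [-0.3219  0.4813 -1.1164] T [0.0062 0.0022 0.0531] grip 6.714913174510002
```

View pics/w17.png

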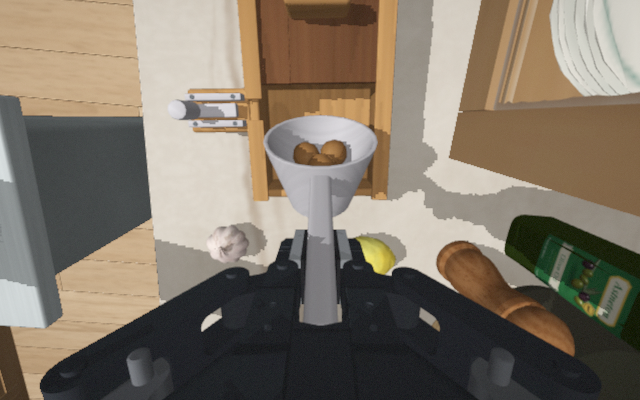

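The cup is about 65° nose down, centred between the rails at (320,140), with the walnuts still in it. I ease the grip a little more and check the end wall's height.

Request:
{"fn": "drive_tool", "kwargs": {
  "motion": [
    [-0.674,[0,0,0],0],
    [-0.674,[0,0,0],0],
    [-0.674,[0,0,0],0],
    [-0.674,[0,0,0],0]
  ]
}}

```text
clock: 21.0
ee_pos: [0.5253, 0.0956, 0.155]
tool_rot: [0.678, 0.735, 0.0, -0.0]
wrist_force: [0.1, -0.1, -2.3]
opening: 0.014
grip_force: 4.3
```

```bash
cat > cup.py <<'E'
from h import *
import sys
# cup pitch from side: fit of nose-down angle using points in plane y~0 of tool frame
n=sys.argv[1]; c=snap(sys.argv[2] if len(sys.argv)>2 else 'wrist',n+'.png');W=cloud(c);np.save(n+'.npy',W)
s=env.get_obs();R=Ro.from_quat(s['tool_rot']).as_matrix()
Q=(W.reshape(-1,3)-s['ee_pos'])@R; Q[:,2]*=-1; Q[:,2]-=.0546   # relative to the grip axis
m=(abs(Q[:,1])<.004)&(Q[:,0]>-.02)&(Q[:,0]<.16)&(Q[:,2]>-.2)&(Q[:,2]<.02)
P=Q[m];P=P[np.argsort(-P[:,2])]
print((P[::max(1,len(P)//25)][:, [0,2]]*1000).round(0).tolist())
print(s['clock'],s['ee_pos'].round(4) if hasattr(s['ee_pos'],'round') else s['ee_pos'],'grip',s['grip_force'])
E
python3 cup.py w18
python3 - <<'E'
import numpy as np
P=np.load('w6.npy').reshape(-1,3);P=P[~np.isnan(P[:,0])]
a=np.radians(5);X=np.array([np.cos(a),np.sin(a)]);Y=np.array([-np.sin(a),np.cos(a)])
D=P[:,:2]-[.5148,.2019];b=np.c_[D@X,D@Y,P[:,2]]
for y in range(-125,10,5):
    q=b[(abs(b[:,0])<.03)&(b[:,1]>y/1e3)&(b[:,1]<y/1e3+.005)];print(y,len(q),np.round(np.percentile(q[:,2],[5,50,95])*1000) if len(q) else '',end=';')
E
```

```text
[[-3.0, 20.0], [-2.0, 17.0], [1.0, 14.0], [1.0, 10.0], [2.0, 6.0], [6.0, 2.0], [6.0, -2.0], [9.0, -6.0], [11.0, -12.0], [14.0, -18.0], [16.0, -24.0], [19.0, -31.0], [23.0, -39.0], [26.0, -49.0], [38.0, -58.0], [33.0, -61.0], [41.0, -103.0], [48.0, -119.0], [64.0, -135.0], [54.0, -137.0], [57.0, -139.0], [134.0, -141.0], [121.0, -141.0], [135.0, -142.0], [137.0, -142.0], [100.0, -186.0]]
21.05 [0.5253 0.0956 0.155 ] grip 4.2949289828538895
-125 1 [0. 0. 0.];-120 160 [386. 391. 393.];-115 1257 [ 59. 386. 394.];-110 2380 [ 28. 381. 393.];-105 3378 [349. 379. 391.];-100 5320 [351. 371. 388.];-95 1835 [  8. 353. 385.];-90 802 [  7. 350. 352.];-85 803 [  7. 343. 392.];-80 1701 [  7. 369. 392.];-75 2838 [299. 363. 391.];-70 2345 [361. 386. 398.];-65 2144 [  9. 390. 399.];-60 2045 [  8. 386. 398.];-55 1670 [  8. 384. 392.];-50 1672 [  7. 383. 392.];-45 2049 [  8. 386. 398.];-40 2139 [  8. 390. 399.];-35 2338 [361. 386. 398.];-30 2799 [300. 364. 392.];-25 1730 [  7. 369. 392.];-20 826 [  7. 344. 392.];-15 791 [  7. 351. 352.];-10 1930 [ 23. 353. 385.];-5 5321 [349. 371. 388.];0 3559 [348. 379. 391.];5 2223 [ 69. 383. 394.];
```

To row units: 0.012 m / 0.8 = 0.015, 0.011 m / 0.8 = 0.0138.

Request:
{"fn": "drive_tool", "kwargs": {
  "motion": [
    [-0.675,[-0.005,0,0],0],
    [-0.675,[-0.005,0,0.005],0],
    [-0.675,[-0.005,0,0.01],0],
    [-0.675,[-0.005,0,0.0138],0],
    [-0.675,[-0.0025,0,0.015],0],
    [-0.675,[0.0038,0,0.015],0],
    [-0.675,[0.01,0,0.015],0],
    [-0.675,[0.015,0,0.015],0]
  ]
}}

```text
clock: 21.72
ee_pos: [0.5243, 0.1086, 0.1432]
tool_rot: [0.678, 0.735, 0.0, -0.0]
wrist_force: [0.0, -0.3, -2.5]
opening: 0.0142
grip_force: 4.3
```

```bash
python3 cup.py w19
```

```text
[[-3.0, 20.0], [-1.0, 16.0], [-1.0, 13.0], [1.0, 9.0], [4.0, 5.0], [5.0, 0.0], [7.0, -5.0], [9.0, -11.0], [12.0, -17.0], [15.0, -24.0], [19.0, -32.0], [22.0, -42.0], [26.0, -53.0], [35.0, -60.0], [143.0, -96.0], [34.0, -98.0], [37.0, -102.0], [135.0, -121.0], [118.0, -129.0], [96.0, -130.0], [93.0, -130.0], [100.0, -131.0], [67.0, -136.0], [49.0, -138.0], [86.0, -164.0], [69.0, -192.0]]
21.7667 [0.5242 0.1096 0.1434] grip 4.303316026926041
```

To row units: -0.016 m / 0.8 = -0.02, -0.004 m / 0.8 = -0.005.

Request:
{"fn": "drive_tool", "kwargs": {
  "motion": [
    [-0.675,[0,0,-0.0125],0],
    [-0.675,[-0.02,0,-0.0125],0],
    [-0.675,[-0.02,0,-0.005],0],
    [-0.675,[-0.02,0,0.0013],0],
    [-0.675,[-0.02,0,0.0063],0],
    [-0.675,[-0.015,0,0.0075],0],
    [-0.675,[-0.0088,0,0.0075],0],
    [-0.675,[-0.0025,0,0.0075],0]
  ]
}}

```text
clock: 22.43
ee_pos: [0.5247, 0.1058, 0.1372]
tool_rot: [0.678, 0.735, 0.0, 0.0]
wrist_force: [0.6, -0.0, -0.5]
opening: 0.0141
grip_force: 4.5
```

```bash
python3 cup.py w20
```

```text
[[6.0, 20.0], [5.0, 16.0], [7.0, 12.0], [8.0, 8.0], [9.0, 3.0], [11.0, -3.0], [12.0, -9.0], [13.0, -16.0], [15.0, -25.0], [17.0, -34.0], [20.0, -46.0], [21.0, -53.0], [25.0, -88.0], [141.0, -92.0], [30.0, -99.0], [30.0, -112.0], [125.0, -123.0], [119.0, -123.0], [91.0, -124.0], [113.0, -124.0], [104.0, -124.0], [88.0, -127.0], [39.0, -133.0], [46.0, -184.0], [70.0, -185.0], [60.0, -186.0]]
22.4833 [0.5242 0.1072 0.1371] grip 4.438181295990944
```

To row units: 0.032 m / 0.8 = 0.04, 0.029 m / 0.8 = 0.0363.

Request:
{"fn": "drive_tool", "kwargs": {
  "motion": [
    [-0.675,[0.0063,0,0.0013],0],
    [-0.675,[0.0138,0,0.0038],0],
    [-0.675,[0.0213,0,0.0063],0],
    [-0.675,[0.0288,0,0.0088],0],
    [-0.675,[0.0363,0,0.0113],0],
    [-0.675,[0.04,0,0.0125],0],
    [-0.675,[0.04,0,0.0125],0]
  ]
}}

```text
clock: 23.07
ee_pos: [0.5216, 0.1385, 0.1267]
tool_rot: [0.677, 0.736, 0.0, -0.0]
wrist_force: [-0.2, 1.5, 2.3]
opening: 0.0142
grip_force: 4.7
```

```bash
python3 cup.py w21
```

```text
[[13.0, 20.0], [13.0, 14.0], [13.0, 8.0], [12.0, 1.0], [12.0, -9.0], [12.0, -20.0], [11.0, -34.0], [10.0, -53.0], [11.0, -55.0], [115.0, -81.0], [107.0, -82.0], [106.0, -102.0], [150.0, -113.0], [131.0, -113.0], [83.0, -113.0], [100.0, -113.0], [89.0, -113.0], [66.0, -114.0], [84.0, -114.0], [92.0, -114.0], [59.0, -115.0], [-0.0, -134.0], [13.0, -138.0], [37.0, -154.0], [7.0, -174.0], [28.0, -176.0]]
23.1167 [0.5218 0.1381 0.1269] grip 4.7700076550245285
```

View pics/w21.png

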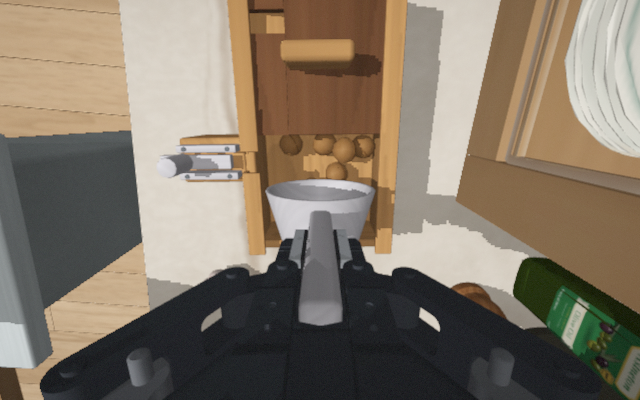

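The scoop is at about 92°. Five walnuts show in the well: (290,145), (323,145), (343,150), (363,147) and (336,172). I tip a little further for the sixth, then count.

To row units: 0.014 m / 0.8 = 0.0175, 0.01 m / 0.8 = 0.0125.

Request:
{"fn": "drive_tool", "kwargs": {
  "motion": [
    [-0.675,[0.0063,0,0.0013],0],
    [-0.675,[0.0125,0,0.0038],0],
    [-0.675,[0.0175,0,0.0063],0],
    [-0.675,[0.0175,0,0.0063],0],
    [-0.675,[0.0175,0,0.0063],0],
    [-0.675,[0.0175,0,0.0063],0]
  ]
}}

```text
clock: 23.62
ee_pos: [0.5207, 0.1512, 0.1218]
tool_rot: [0.678, 0.735, -0.0, -0.0]
wrist_force: [0.9, 0.2, -1.3]
opening: 0.014
grip_force: 4.3
```

```bash
cat > cnt.py <<'E'
from h import *
import sys
a=np.radians(5);X=np.array([np.cos(a),np.sin(a)]);Y=np.array([-np.sin(a),np.cos(a)])
for cam in sys.argv[1:]:
    c=snap(cam)
    for d in look_for('walnut_1',c):
        p=np.array(d['at']);D=p[:2]-[.5198,.1446]
        print(cam,'well xy mm',(np.array([D@X,D@Y])*1000).round(0),'z',p[2].round(3),round(d['confidence'],2),px(c,p))
E
python3 cup.py w22;python3 cnt.py wrist top
```

```text
[[15.0, 20.0], [14.0, 14.0], [13.0, 5.0], [12.0, -4.0], [10.0, -17.0], [9.0, -35.0], [11.0, -54.0], [103.0, -74.0], [103.0, -76.0], [106.0, -77.0], [114.0, -107.0], [58.0, -107.0], [114.0, -108.0], [115.0, -108.0], [77.0, -108.0], [125.0, -108.0], [64.0, -108.0], [73.0, -109.0], [63.0, -109.0], [60.0, -109.0], [70.0, -109.0], [61.0, -110.0], [-0.0, -136.0], [23.0, -169.0], [2.0, -170.0], [0.0, -171.0]]
23.6667 [0.5207 0.1511 0.1219] grip 4.272733926773071
wrist well xy mm [19. 40.] z 0.029 0.93 [338.9 156. ]
wrist well xy mm [-41.  38.] z 0.028 0.9 [276.9 158. ]
wrist well xy mm [40. 37.] z 0.03 0.88 [360.6 159.4]
wrist well xy mm [-10.  36.] z 0.025 0.72 [308.7 159.6]
```

To row units: -0.11 m / 0.8 = -0.1375, -0.1 m / 0.8 = -0.125.

Request:
{"fn": "drive_tool", "kwargs": {
  "motion": [
    [-0.675,[-0.0125,0,0],0],
    [-0.675,[-0.025,0,0],0],
    [-0.675,[-0.0375,0,-0.0025],0],
    [-0.675,[-0.05,0,-0.0063],0],
    [-0.675,[-0.0625,0,-0.01],0],
    [-0.675,[-0.075,0,-0.01],0],
    [-0.675,[-0.0875,0,-0.01],0],
    [-0.675,[-0.1,0,-0.01],0],
    [-0.675,[-0.1125,0,-0.01],0],
    [-0.675,[-0.125,0,-0.01],0],
    [-0.675,[-0.1375,0,-0.01],0]
  ]
}}

```text
clock: 24.78
ee_pos: [0.5295, 0.0401, 0.1298]
tool_rot: [0.678, 0.735, -0.0, 0.0]
wrist_force: [-0.4, -0.0, 0.5]
opening: 0.0141
grip_force: 0.0
```

```bash
python3 cup.py w23
```

```text
[[79.0, -57.0], [80.0, -60.0], [75.0, -61.0], [75.0, -62.0], [71.0, -63.0], [70.0, -64.0], [67.0, -65.0], [63.0, -66.0], [65.0, -67.0], [58.0, -68.0], [54.0, -69.0], [51.0, -71.0], [158.0, -126.0], [158.0, -135.0], [159.0, -148.0], [158.0, -162.0], [155.0, -175.0], [156.0, -177.0], [157.0, -178.0], [9.0, -184.0], [6.0, -185.0], [-4.0, -185.0], [-19.0, -185.0], [20.0, -185.0], [13.0, -186.0], [28.0, -186.0]]
24.8333 [0.5296 0.0376 0.1294] grip 0.0
```

View pics/w23.png

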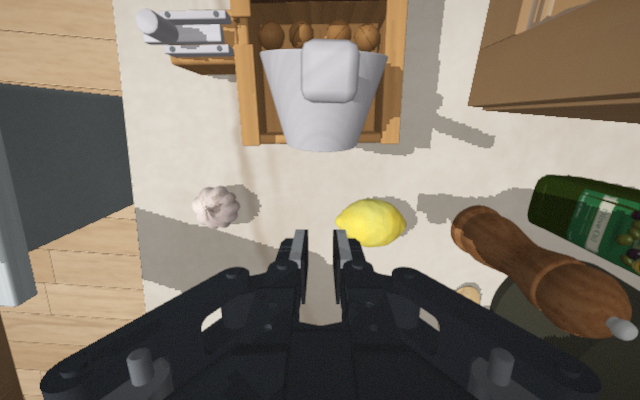

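The scoop slipped out and now stands leaning in the well: foot over the −y wall at (325,140), handle pointing up with its end at (330,70). No walnut has spilled, so I can regrip it. I measure the handle from depth.

```bash
cat > hd.py <<'E'
from h import *
import sys
np.set_printoptions(precision=4,suppress=True)
a=np.radians(5);X=np.array([np.cos(a),np.sin(a)]);Y=np.array([-np.sin(a),np.cos(a)])
def box(P): D=P[:,:2]-[.5198,.1446];return np.c_[D@X,D@Y,P[:,2]]*1000
for n in sys.argv[1:]:
    if n in('top','scene','wrist'): W=cloud(snap(n))
    else: W=np.load(n+'.npy')
    P=W.reshape(-1,3);P=P[~np.isnan(P[:,0])];b=box(P)
    b=b[(abs(b[:,0])<50)&(b[:,1]>-110)&(b[:,1]<60)&(b[:,2]<260)&(b[:,2]>78)]
    for z in range(80,250,10):
        q=b[(b[:,2]>=z)&(b[:,2]<z+10)]
        if len(q)>2: print(n,z,len(q),'x',q[:,0].min().round(),q[:,0].max().round(),'y',q[:,1].min().round(),q[:,1].max().round(),'mean',q.mean(0).round(1))
go()
E
python3 hd.py w23 top scene
```

```text
w23 90 154 x -38.0 44.0 y -57.0 -0.0 mean [  1.  -38.3  97.3]
w23 100 1011 x -39.0 46.0 y -58.0 6.0 mean [  1.7 -35.1 106.2]
w23 110 3096 x -36.0 43.0 y -58.0 5.0 mean [  1.8 -33.2 115.4]
w23 120 2387 x -31.0 38.0 y -43.0 4.0 mean [ -0.4 -17.7 123.7]
w23 130 238 x -19.0 27.0 y -10.0 2.0 mean [ -9.7  -1.9 131.7]
w23 160 153 x -19.0 19.0 y -110.0 -93.0 mean [  0.3 -97.4 166.7]
w23 170 473 x -20.0 21.0 y -109.0 -93.0 mean [  0.3 -96.3 175.2]
w23 180 596 x -20.0 21.0 y -110.0 -93.0 mean [  0.3 -96.3 185.3]
w23 190 727 x -20.0 21.0 y -110.0 -93.0 mean [  0.3 -97.7 196.5]
w23 200 1271 x -38.0 39.0 y -110.0 -90.0 mean [  0.3 -95.5 206.7]
w23 210 4265 x -44.0 45.0 y -110.0 -90.0 mean [  0.1 -96.9 216.1]
w23 220 2804 x -50.0 50.0 y -104.0 -87.0 mean [  0.5 -92.6 225.7]
w23 230 10770 x -50.0 50.0 y -110.0 -18.0 mean [  0.8 -72.4 235.4]
w23 240 9138 x -50.0 50.0 y -110.0 -86.0 mean [ -0.1 -93.4 245.4]
top 80 45 x -35.0 46.0 y -50.0 16.0 mean [ -8.  -21.8  85.3]
top 90 69 x -32.0 43.0 y -47.0 20.0 mean [ -1.6 -11.9  95.2]
top 100 165 x -27.0 34.0 y -44.0 23.0 mean [  2.7 -10.5 105.9]
top 110 98 
[... 965 characters left out ...]
 -16.0 6.0 y -107.0 -101.0 mean [  -5.1 -104.4  163.4]
scene 170 14 x -23.0 9.0 y -109.0 -96.0 mean [  -8.6 -104.9  174.7]
scene 180 11 x -26.0 10.0 y -110.0 -96.0 mean [ -12.  -105.2  184.9]
scene 190 10 x -23.0 7.0 y -109.0 -98.0 mean [ -10.2 -104.7  193.7]
scene 200 5 x -38.0 11.0 y -109.0 -97.0 mean [  -0.8 -103.5  207.4]
scene 210 16 x -42.0 20.0 y -110.0 -93.0 mean [ -17.4 -100.7  214.3]
scene 220 16 x -47.0 13.0 y -109.0 -90.0 mean [ -21.6 -100.7  226.5]
scene 230 13 x -23.0 50.0 y -109.0 -87.0 mean [   1.2 -101.7  234.8]
scene 240 7 x -31.0 42.0 y -110.0 -100.0 mean [  11.  -105.6  245.5]
t 24.93 tcp [0.5295 0.0404 0.1296] yaw 94.53 tilt [-0.0009 -0.0003 -1.    ] open 0.0137 grip 0.0
```

The handle is tipping towards +y, so I let it come to rest and measure again.

To row units: -0.12 m / 0.8 = -0.15, -0.1 m / 0.8 = -0.125.

Request:
{"fn": "drive_tool", "kwargs": {
  "motion": [
    [-0.3,[0,0,-0.1],0],
    [-0.3,[0,0,-0.1],0],
    [-0.3,[0,0,-0.125],0],
    [-0.3,[0,0,-0.15],0],
    [-0.3,[0,0,-0.15],0],
    [-0.3,[0,0,-0.15],0]
  ]
}}

```text
clock: 25.43
ee_pos: [0.53, 0.0426, 0.2507]
tool_rot: [0.678, 0.735, 0.001, 0.001]
wrist_force: [-0.3, -0.2, -0.5]
opening: 0.0299
grip_force: 0.0
```

```bash
sed -i 's/<60)&(b/<190)\&(b/; s/b\[:,2\]<260/b[:,2]<240/' hd.py; python3 hd.py top wrist; python3 cnt.py wrist top scene
python3 - <<'E'
from h import *
c=snap('top');s=look_for('scoop',c);print([(np.round(d['at'],3),d['confidence']) for d in s[:2]])
E
```

```text
top 80 142 x -27.0 32.0 y -32.0 42.0 mean [ 2.2 -0.8 84.8]
top 90 106 x -23.0 26.0 y -22.0 107.0 mean [ 0.6 18.1 94.2]
top 100 49 x -20.0 23.0 y -12.0 108.0 mean [  1.3  59.5 103.2]
top 110 16 x -5.0 7.0 y 60.0 77.0 mean [ -0.4  66.  114.6]
top 120 12 x -4.0 8.0 y 67.0 76.0 mean [  3.   72.5 125.1]
top 130 18 x -6.0 9.0 y 78.0 95.0 mean [  0.1  84.5 134.9]
top 140 11 x -4.0 7.0 y 88.0 111.0 mean [  2.3  93.6 144.9]
top 150 19 x -6.0 8.0 y 93.0 110.0 mean [ -0.5 102.3 155.1]
wrist 80 1391 x -27.0 30.0 y -25.0 44.0 mean [ 1.6  6.6 84.9]
wrist 90 1009 x -21.0 26.0 y -16.0 54.0 mean [ 1.9  5.8 94.3]
wrist 100 197 x -6.0 8.0 y -7.0 64.0 mean [  0.5  53.7 104.9]
wrist 110 207 x -7.0 7.0 y 59.0 74.0 mean [  0.4  66.5 115.1]
wrist 120 74 x -7.0 7.0 y 68.0 74.0 mean [ -0.   72.2 121.7]
t 25.53 tcp [0.5291 0.0419 0.2491] yaw 94.68 tilt [-0.0014 -0.0002 -1.    ] open 0.0298 grip 0.0
wrist well xy mm [-44.  37.] z 0.029 0.63 [286.7  61.6]
wrist well xy mm [45. 35.] z 0.03 0.51 [354.2  63.1]
wrist well xy mm [ 33. -34.] z 0.025 0.45 [344.1 118.2]
top well xy mm [-19.  69.] z 0.066 0.61 [266.9 217.6]
[(array([0.517, 0.16 , 0.086]), 0.98)]
```

The scoop now rests mouth-down in the well, handle leaning up 45° towards +y over the lid. I hover over the handle and measure it closely.

```bash
python3 -c "
from h import *
go((.5123,.2303,.20,95),(.5123,.2303,.15,95))"
```

```text
t 25.93 tcp [0.5296 0.0417 0.2497] yaw 94.65 tilt [-5.e-04  1.e-04 -1.e+00] open 0.0297 grip 0.0
-> [189.3  -2.   49.8] turn -0.4 dist 196
-> [189.3  -1.9  99.8] turn -0.4 dist 214
```

To row units: 0.189 m / 0.8 = 0.2363, 0.165 m / 0.8 = 0.2063, -0.4 degrees / 180 = -0.0022.

Request:
{"fn": "drive_tool", "kwargs": {
  "motion": [
    [0,[0.0375,0,0],-0.0022],
    [0,[0.0813,-0.0013,0],-0.0022],
    [0,[0.125,-0.0013,0],-0.0022],
    [0,[0.1688,-0.0025,0],-0.0022],
    [0,[0.2063,-0.0025,0.025],-0.0022],
    [0,[0.2363,-0.0025,0.0625],-0.0022],
    [0,[0.2363,-0.0025,0.1],-0.0022],
    [0,[0.2363,-0.0025,0.1125],-0.0022],
    [0,[0.2363,-0.0025,0.1125],-0.0022]
  ]
}}

```text
clock: 26.68
ee_pos: [0.5112, 0.2285, 0.1575]
tool_rot: [0.675, 0.738, -0.003, -0.001]
wrist_force: [-0.5, -0.6, 0.7]
opening: 0.0426
grip_force: 0.0
```

```bash
cat > hf.py <<'E'
from h import *
import sys
np.set_printoptions(precision=1,suppress=True)
a=np.radians(5);X=np.array([np.cos(a),np.sin(a)]);Y=np.array([-np.sin(a),np.cos(a)])
for cam in sys.argv[1:]:
    P=cloud(snap(cam,'hf_%s.png'%cam)).reshape(-1,3);P=P[~np.isnan(P[:,0])];D=P[:,:2]-[.5198,.1446];b=np.c_[D@X,D@Y,P[:,2]]*1000
    q=b[(abs(b[:,0])<12)&(b[:,1]>40)&(b[:,1]<140)&(b[:,2]>80)&(b[:,2]<175)]
    for y in range(40,140,6):
        r=q[(q[:,1]>=y)&(q[:,1]<y+6)]
        if len(r)>2: print(cam,y,len(r),'x',r[:,0].min(),r[:,0].max(),'z',np.percentile(r[:,2],[3,50,97]))
go()
E
python3 hf.py wrist top
```

```text
wrist 40 41 x -6.164952430124936 7.402717057454793 z [86.8 90.3 93.8]
wrist 46 48 x -6.029861854866062 7.099598677348087 z [ 93.6  96.8 100.2]
wrist 52 48 x -5.845318620078382 6.877415266960288 z [100.6 103.4 106.3]
wrist 58 59 x -6.650800634675901 6.625378837709986 z [106.  109.5 112.8]
wrist 64 56 x -6.433063847183736 6.286947339889781 z [113.3 115.9 118.7]
wrist 70 72 x -7.03060016820625 6.945085164550224 z [119.  122.4 125.6]
wrist 76 79 x -6.934882243703292 6.779125699900733 z [123.6 128.8 131.7]
wrist 82 86 x -7.374516778451919 6.49551285010092 z [131.1 135.6 138.7]
wrist 88 96 x -7.298388498226954 6.191613964939071 z [137.3 141.5 144.8]
wrist 94 104 x -7.597980169626334 5.931232170551766 z [144.2 147.9 151. ]
wrist 100 204 x -11.700395557949127 11.522008063190361 z [ 99.9 152.3 156.7]
wrist 106 403 x -11.623880661164776 11.391087759462557 z [ 99.5 151.3 156.6]
wrist 112 271 x -11.86834337959097 11.87822202169057 z [ 81.4  99.3 152.4]
t 26.78 tcp [0.5 0.2 0.2] yaw 94.97 tilt [ 0. -0. -1.] open 0.0428 grip 0.0
```

```bash
python3 -c "
from h import *
go((.5119,.2293,.071,95))"
```

```text
t 26.78 tcp [0.5131 0.2292 0.1608] yaw 94.97 tilt [ 2.e-04 -1.e-04 -1.e+00] open 0.0428 grip 0.0
-> [ 0.2 -1.2 89.8] turn -0.0 dist 90
```

To row units: 0.089 m / 0.8 = 0.1113, 0.08 m / 0.8 = 0.1.

Request:
{"fn": "drive_tool", "kwargs": {
  "motion": [
    [0,[0,-0.0013,0.0375],0],
    [0,[0,-0.0013,0.075],0],
    [0,[0,-0.0013,0.1],0],
    [0,[0,-0.0013,0.1113],0],
    [0,[0,-0.0013,0.1113],0],
    [-1,[0,-0.0013,0.1113],0],
    [-1,[0,-0.0013,0.1113],0],
    [-1,[0,-0.0013,0.1113],0],
    [-1,[0,-0.0013,0.1113],0],
    [-1,[0,-0.0013,0.1113],0],
    [-1,[0,-0.0013,0.1113],0]
  ],
  "squeeze": 40
}}

```text
clock: 27.7
ee_pos: [0.5124, 0.2307, 0.0724]
tool_rot: [0.675, 0.738, 0.001, 0.001]
wrist_force: [0.9, -0.1, 7.5]
opening: 0.0133
grip_force: 40.9
```

To row units: -0.13 m / 0.8 = -0.1625, -0.05 m / 0.8 = -0.0625.

Request:
{"fn": "drive_tool", "kwargs": {
  "motion": [
    [-1,[0,0,-0.0063],0],
    [-1,[0,0,-0.0188],0],
    [-1,[0,0,-0.0375],0],
    [-1,[0,0,-0.0625],0],
    [-1,[0,0,-0.0875],0],
    [-1,[0,0,-0.1125],0],
    [-1,[0,0,-0.1375],0],
    [-1,[0,0,-0.1563],0],
    [-1,[0,0,-0.1625],0],
    [-1,[0,0,-0.1625],0]
  ]
}}

```text
clock: 28.53
ee_pos: [0.5117, 0.2302, 0.2026]
tool_rot: [0.675, 0.738, 0.001, 0.0]
wrist_force: [0.2, 0.2, -0.3]
opening: 0.0135
grip_force: 40.0
```

```bash
python3 cnt.py top scene
cat > th.py <<'E'
from h import *
import sys
# handle tilt from the top/wrist depth, in tool x - height plane relative to grip axis
for cam in sys.argv[1:]:
    c=snap(cam,'th_%s.png'%cam);W=cloud(c);s=env.get_obs();R=Ro.from_quat(s['tool_rot']).as_matrix()
    Q=(W.reshape(-1,3)-s['ee_pos'])@R*1000;Q[:,2]*=-1;Q[:,2]-=54.6
    m=(abs(Q[:,1])<50)&(abs(Q[:,0])<165)&(Q[:,2]>-170)&(Q[:,2]<30)&(Q[:,2]+s['ee_pos'][2]*1000+54.6>108)
    P=Q[m]
    for z in range(20,-170,-10):
        r=P[(P[:,2]<=z)&(P[:,2]>z-10)]
        if len(r)>3:print(cam,z,len(r),'x',r[:,0].min().round(),r[:,0].max().round(),'y',r[:,1].min().round(),r[:,1].max().round())
print(round(s['clock'],2),np.round(s['ee_pos'],4),s['grip_force'],s['opening'])
E
python3 th.py wrist top
```

```text
wrist 20 1020 x -11.0 28.0 y -28.0 26.0
wrist 10 600 x -11.0 12.0 y -21.0 20.0
wrist 0 510 x -18.0 12.0 y -21.0 20.0
wrist -10 300 x -27.0 12.0 y -20.0 20.0
wrist -20 79 x -37.0 -26.0 y -7.0 7.0
wrist -30 77 x -68.0 -35.0 y -7.0 6.0
wrist -40 1030 x -69.0 -43.0 y -15.0 14.0
wrist -50 62 x -54.0 -44.0 y -10.0 9.0
28.83 [0.511  0.2295 0.2001] 39.95369732379913 0.01340404879793089
```

Request:
{"fn": "drive_tool", "kwargs": {
  "motion": [
    [-0.68,[0,0,0],0],
    [-0.68,[0,0,0],0],
    [-0.677,[0,0,0],0],
    [-0.677,[0,0,0],0],
    [-0.676,[0,0,0],0],
    [-0.676,[0,0,0],0],
    [-0.675,[0,0,0],0],
    [-0.675,[0,0,0],0]
  ],
  "squeeze": 20
}}

```text
clock: 29.5
ee_pos: [0.5114, 0.2299, 0.2011]
tool_rot: [0.675, 0.738, 0.0, 0.0]
wrist_force: [0.2, -0.1, -1.7]
opening: 0.0141
grip_force: 6.7
```

```bash
python3 th.py wrist
```

```text
wrist 20 1052 x -11.0 29.0 y -29.0 27.0
wrist 10 601 x -11.0 12.0 y -21.0 20.0
wrist 0 505 x -17.0 12.0 y -21.0 20.0
wrist -10 312 x -27.0 12.0 y -21.0 20.0
wrist -20 68 x -37.0 -25.0 y -7.0 6.0
wrist -30 85 x -68.0 -34.0 y -7.0 7.0
wrist -40 1045 x -69.0 -46.0 y -15.0 14.0
wrist -50 80 x -54.0 -42.0 y -11.0 10.0
29.55 [0.5114 0.2299 0.2011] 6.688226759433746 0.013983248090521507
```

Request:
{"fn": "drive_tool", "kwargs": {
  "motion": [
    [-0.6745,[0,0,0],0],
    [-0.6745,[0,0,0],0],
    [-0.674,[0,0,0],0],
    [-0.674,[0,0,0],0],
    [-0.674,[0,0,0],0],
    [-0.674,[0,0,0],0]
  ]
}}

```text
clock: 30.05
ee_pos: [0.5114, 0.23, 0.2011]
tool_rot: [0.675, 0.738, 0.0, -0.0]
wrist_force: [0.6, 0.1, -0.5]
opening: 0.014
grip_force: 4.4
```

```bash
python3 th.py wrist
```

```text
wrist 20 1002 x -11.0 14.0 y -29.0 28.0
wrist 10 777 x 5.0 12.0 y -21.0 20.0
wrist 0 687 x 5.0 12.0 y -21.0 20.0
wrist -10 473 x 4.0 12.0 y -21.0 20.0
wrist -20 159 x 4.0 8.0 y -7.0 7.0
wrist -30 122 x 3.0 7.0 y -7.0 7.0
wrist -40 100 x 3.0 6.0 y -7.0 7.0
wrist -50 85 x 3.0 6.0 y -7.0 6.0
wrist -60 248 x 1.0 11.0 y -12.0 11.0
wrist -70 1318 x -16.0 12.0 y -29.0 29.0
wrist -80 699 x -25.0 11.0 y -37.0 36.0
wrist -90 253 x -29.0 10.0 y -42.0 41.0
wrist -100 55 x -31.0 10.0 y -43.0 42.0
wrist -110 59 x 1.0 9.0 y -43.0 43.0
wrist -120 149 x -3.0 9.0 y -42.0 42.0
wrist -130 301 x -8.0 8.0 y -38.0 37.0
wrist -140 583 x -12.0 8.0 y -31.0 30.0
30.1 [0.5114 0.2299 0.2011] 4.448377043008804 0.013838430426331446
```

It now hangs at about 94° and is empty. I firm the grip a little, lower the foot just inside the −y wall, then draw back to lever it nose-up.

```bash
python3 -c "
from h import *
go((.5186,.1585,.2,95),(.5186,.1585,.1305,95))"
```

```text
t 30.1 tcp [0.5114 0.2299 0.2011] yaw 95.05 tilt [ 1.e-04  1.e-04 -1.e+00] open 0.0138 grip 4.4
-> [-71.8   0.9   1.1] turn 0.0 dist 72
-> [-71.8   0.9  70.6] turn 0.0 dist 101
```

To row units: -0.071 m / 0.8 = -0.0888, 0.068 m / 0.8 = 0.085.

Request:
{"fn": "drive_tool", "kwargs": {
  "motion": [
    [-0.679,[0,0,0],0],
    [-0.679,[0,0,0],0],
    [-0.679,[-0.0125,0,0],0],
    [-0.679,[-0.0313,0,0],0],
    [-0.679,[-0.0563,0.0013,0],0],
    [-0.679,[-0.075,0.0013,0],0],
    [-0.679,[-0.0888,0.0013,0.0125],0],
    [-0.679,[-0.0888,0.0013,0.0375],0],
    [-0.679,[-0.0888,0.0013,0.0625],0],
    [-0.679,[-0.0888,0.0013,0.0775],0],
    [-0.679,[-0.0888,0.0013,0.085],0],
    [-0.679,[-0.0888,0.0013,0.085],0]
  ]
}}

```text
clock: 31.1
ee_pos: [0.5178, 0.1585, 0.1314]
tool_rot: [0.675, 0.738, -0.001, -0.001]
wrist_force: [0.3, 0.3, -0.7]
opening: 0.0139
grip_force: 8.5
```

```bash
sed -i 's/>108)/>40)/' th.py; python3 th.py wrist; python3 cnt.py wrist
```

```text
wrist 20 1125 x -11.0 14.0 y -29.0 28.0
wrist 10 751 x 5.0 12.0 y -21.0 20.0
wrist 0 715 x 4.0 12.0 y -21.0 20.0
wrist -10 523 x 4.0 12.0 y -21.0 20.0
wrist -20 166 x 3.0 11.0 y -11.0 12.0
wrist -30 124 x 2.0 6.0 y -8.0 6.0
wrist -40 99 x 2.0 6.0 y -8.0 6.0
wrist -50 88 x 2.0 5.0 y -8.0 6.0
wrist -60 122 x 1.0 11.0 y -12.0 10.0
wrist -70 1370 x -15.0 11.0 y -29.0 27.0
wrist -80 2192 x -25.0 99.0 y -37.0 36.0
wrist -90 367 x -30.0 99.0 y -42.0 40.0
wrist -100 122 x -32.0 86.0 y -44.0 42.0
wrist -110 15044 x -64.0 153.0 y -50.0 50.0
wrist -120 3424 x -70.0 157.0 y -50.0 50.0
wrist -130 357 x -65.0 157.0 y -50.0 50.0
wrist -140 473 x -64.0 7.0 y -50.0 50.0
31.15 [0.5183 0.159  0.1325] 8.520067781209946 0.01384660941313893
wrist well xy mm [16. 38.] z 0.026 0.84 [336.6 163.7]
wrist well xy mm [43. 37.] z 0.027 0.84 [363.2 165.2]
wrist well xy mm [-41.  40.] z 0.026 0.77 [281.1 162.3]
wrist well xy mm [-15.  37.] z 0.024 0.57 [306.4 164.4]
```

To row units: -0.04 m / 0.8 = -0.05, -0.006 m / 0.8 = -0.0075.

Request:
{"fn": "drive_tool", "kwargs": {
  "motion": [
    [-0.68,[-0.0075,0,0.0013],0],
    [-0.68,[-0.0188,0,0.0013],0],
    [-0.68,[-0.0288,0,-0.0013],0],
    [-0.68,[-0.0388,0,-0.0038],0],
    [-0.68,[-0.05,0,-0.0063],0],
    [-0.68,[-0.05,0,-0.0063],0]
  ]
}}

```text
clock: 31.75
ee_pos: [0.5228, 0.1166, 0.1384]
tool_rot: [0.676, 0.736, -0.0, 0.001]
wrist_force: [0.7, -1.3, -1.0]
opening: 0.0137
grip_force: 9.7
```

```bash
python3 th.py wrist|head -12; tail -3 th.py >/dev/null; python3 -c "
from h import *
go()"
```

```text
wrist 20 1264 x -11.0 13.0 y -27.0 27.0
wrist 10 932 x 3.0 11.0 y -21.0 20.0
wrist 0 807 x 5.0 11.0 y -21.0 20.0
wrist -10 564 x 5.0 12.0 y -20.0 20.0
wrist -20 237 x 9.0 14.0 y -9.0 7.0
wrist -30 197 x 11.0 16.0 y -7.0 7.0
wrist -40 169 x 14.0 18.0 y -7.0 7.0
wrist -50 147 x 15.0 20.0 y -7.0 7.0
wrist -60 710 x 15.0 29.0 y -22.0 21.0
wrist -70 1158 x -3.0 31.0 y -33.0 33.0
wrist -80 1017 x -19.0 136.0 y -39.0 39.0
wrist -90 2177 x -23.0 141.0 y -43.0 43.0
t 31.8 tcp [0.5226 0.1176 0.1383] yaw 94.9 tilt [ 4.e-04 -8.e-04 -1.e+00] open 0.0137 grip 9.7
```

Working: θ is now about 76° and the handle is held. I continue.

To row units: -0.056 m / 0.8 = -0.07, -0.048 m / 0.8 = -0.06.

Request:
{"fn": "drive_tool", "kwargs": {
  "motion": [
    [-0.68,[-0.01,0,-0.0013],0],
    [-0.68,[-0.02,0,-0.0025],0],
    [-0.68,[-0.03,0,-0.0025],0],
    [-0.68,[-0.04,0,-0.0025],0],
    [-0.68,[-0.05,0,-0.0013],0],
    [-0.68,[-0.06,0,0],0],
    [-0.68,[-0.07,0,0.0025],0],
    [-0.68,[-0.07,0,0.0025],0]
  ]
}}

```text
clock: 32.47
ee_pos: [0.5272, 0.061, 0.1354]
tool_rot: [0.676, 0.737, -0.001, 0.0]
wrist_force: [-0.2, 0.2, -1.6]
opening: 0.0139
grip_force: 9.9
```

```bash
python3 th.py wrist|head -12; python3 -c "
from h import *
go()"
```

```text
wrist 20 1679 x -12.0 13.0 y -28.0 28.0
wrist 10 1227 x -1.0 11.0 y -21.0 20.0
wrist 0 1062 x 6.0 17.0 y -21.0 20.0
wrist -10 776 x 6.0 25.0 y -21.0 20.0
wrist -20 437 x 20.0 31.0 y -7.0 7.0
wrist -30 361 x 26.0 38.0 y -7.0 7.0
wrist -40 523 x 35.0 53.0 y -16.0 15.0
wrist -50 1019 x 42.0 60.0 y -33.0 31.0
wrist -60 798 x 34.0 67.0 y -40.0 39.0
wrist -70 597 x 27.0 75.0 y -43.0 43.0
wrist -80 610 x 18.0 81.0 y -43.0 43.0
wrist -90 755 x 12.0 88.0 y -42.0 42.0
t 32.52 tcp [0.527  0.062  0.1356] yaw 94.93 tilt [-8.e-04 -8.e-04 -1.e+00] open 0.0138 grip 9.9
```

To row units: -0.07 m / 0.8 = -0.0875, -0.04 m / 0.8 = -0.05.

Request:
{"fn": "drive_tool", "kwargs": {
  "motion": [
    [-0.68,[-0.01,0,0.0013],0],
    [-0.68,[-0.02,0,0.0038],0],
    [-0.68,[-0.03,0,0.0063],0],
    [-0.68,[-0.0325,0,0.0075],0],
    [-0.69,[-0.0325,0,0.0075],0],
    [-0.69,[-0.0325,0,0.0075],0],
    [-0.69,[-0.0325,0,-0.0063],0],
    [-0.69,[-0.0325,0,-0.025],0],
    [-0.69,[-0.0325,0,-0.05],0],
    [-0.69,[-0.0325,0,-0.075],0],
    [-0.69,[-0.0325,0,-0.0875],0],
    [-0.69,[-0.0325,0,-0.0875],0]
  ]
}}

```text
clock: 33.52
ee_pos: [0.5306, 0.0386, 0.2087]
tool_rot: [0.675, 0.738, 0.002, 0.002]
wrist_force: [0.8, 1.0, 0.0]
opening: 0.0138
grip_force: 19.6
```

```bash
python3 th.py wrist|head -11; python3 cnt.py wrist top; python3 -c "
from h import *
go((.515,-.2,.2,95),(.515,-.2,.11,95))"
```

```text
wrist 20 1786 x -11.0 13.0 y -25.0 24.0
wrist 10 1380 x 1.0 17.0 y -20.0 21.0
wrist 0 1177 x 7.0 26.0 y -20.0 21.0
wrist -10 829 x 7.0 36.0 y -19.0 20.0
wrist -20 557 x 32.0 46.0 y -7.0 7.0
wrist -30 854 x 40.0 66.0 y -19.0 20.0
wrist -40 1035 x 51.0 75.0 y -35.0 36.0
wrist -50 675 x 49.0 84.0 y -41.0 42.0
wrist -60 661 x 43.0 95.0 y -43.0 44.0
wrist -70 884 x 38.0 105.0 y -43.0 43.0
wrist -80 1368 x 32.0 115.0 y -38.0 40.0
wrist well xy mm [-45.  42.] z 0.025 0.66 [281.3  46.7]
wrist well xy mm [47. 40.] z 0.03 0.56 [360.2  47.7]
t 33.77 tcp [0.5287 0.0374 0.2049] yaw 95.05 tilt [-1.9e-03 -3.0e-04 -1.0e+00] open 0.0138 grip 19.6
-> [-235.3  -34.5    5. ] turn 0.1 dist 238
-> [-235.3  -34.4   95. ] turn 0.1 dist 256
```

To row units: -0.212 m / 0.8 = -0.265, -0.029 m / 0.8 = -0.0363.

Request:
{"fn": "drive_tool", "kwargs": {
  "motion": [
    [-0.69,[-0.0125,-0.0025,0],0],
    [-0.69,[-0.0375,-0.0063,0],0],
    [-0.69,[-0.0688,-0.01,0],0],
    [-0.69,[-0.1063,-0.015,0],0],
    [-0.69,[-0.1438,-0.02,0],0],
    [-0.69,[-0.1813,-0.025,0],0],
    [-0.69,[-0.2188,-0.0313,0],0],
    [-0.69,[-0.25,-0.035,0.0125],0],
    [-0.69,[-0.265,-0.0363,0.0375],0],
    [-0.69,[-0.265,-0.0363,0.075],0],
    [-0.69,[-0.265,-0.0363,0.1063],0],
    [-0.69,[-0.265,-0.0363,0.125],0]
  ]
}}

```text
clock: 34.77
ee_pos: [0.5169, -0.1773, 0.1027]
tool_rot: [0.676, 0.737, -0.001, -0.002]
wrist_force: [-0.0, -0.3, -0.9]
opening: 0.0136
grip_force: 19.7
```

```bash
python3 th.py wrist|head -11; python3 cnt.py top; python3 -c "
from h import *
go((.52,-.176,.076,95))"
```

```text
wrist 20 1786 x -11.0 12.0 y -23.0 19.0
wrist 10 1361 x 0.0 16.0 y -20.0 21.0
wrist 0 1167 x 6.0 25.0 y -20.0 21.0
wrist -10 830 x 6.0 36.0 y -19.0 21.0
wrist -20 551 x 29.0 45.0 y -6.0 8.0
wrist -30 868 x 38.0 65.0 y -19.0 23.0
wrist -40 1018 x 50.0 74.0 y -35.0 37.0
wrist -50 682 x 47.0 84.0 y -41.0 43.0
wrist -60 655 x 42.0 94.0 y -42.0 44.0
wrist -70 888 x 37.0 104.0 y -43.0 44.0
wrist -80 1387 x 31.0 114.0 y -39.0 40.0
t 34.92 tcp [ 0.5179 -0.1765  0.1048] yaw 95.03 tilt [-0.003   0.0011 -1.    ] open 0.0139 grip 19.7
-> [ 0.2  2.2 28.8] turn 0.0 dist 29
```

To row units: 0.078 m / 0.8 = 0.0975, -0.057 m / 0.8 = -0.0713.

Request:
{"fn": "drive_tool", "kwargs": {
  "motion": [
    [-0.68,[0,0.0013,0.0125],0],
    [-0.68,[0,0.0013,0.0275],0],
    [-0.68,[0,0.0013,0.0363],0],
    [-0.68,[-0.0138,0.0013,0.0438],0],
    [-0.68,[-0.0275,0.0013,0.0525],0],
    [-0.68,[-0.04,0.0013,0.0625],0],
    [-0.68,[-0.0513,0.0013,0.0738],0],
    [-0.68,[-0.0613,0.0013,0.085],0],
    [-0.68,[-0.0713,0.0013,0.0975],0],
    [-0.68,[-0.0713,0.0013,0.0975],0]
  ]
}}

```text
clock: 35.75
ee_pos: [0.524, -0.2353, 0.0256]
tool_rot: [0.676, 0.736, -0.001, -0.001]
wrist_force: [0.8, -0.6, 0.8]
opening: 0.0137
grip_force: 18.4
```

```bash
python3 tilt.py w30; python3 -c "
from h import *
go()"
```

```text
handle slope deg -15.51875324331973 h at x=0 0.06307946261397096 2582
clock 35.8 ee [ 0.5243 -0.2339  0.0265] F [-0.3824 -0.5548 -0.5162] T [-0.1049  0.0866  0.02  ] grip 18.1514972448349
t 35.8 tcp [ 0.5243 -0.2339  0.0265] yaw 94.94 tilt [-2.e-03  6.e-04 -1.e+00] open 0.0137 grip 18.2
```

To row units: 0.034 m / 0.8 = 0.0425, 0.02 m / 0.8 = 0.025.

Request:
{"fn": "drive_tool", "kwargs": {
  "motion": [
    [-0.68,[-0.0075,0,0.0138],0],
    [-0.68,[-0.0138,0,0.025],0],
    [-0.68,[-0.0175,0,0.0338],0],
    [-0.68,[-0.02,0,0.0388],0],
    [-0.68,[-0.0213,0,0.0425],0],
    [-0.68,[-0.0213,0,0.0425],0]
  ]
}}

```text
clock: 36.3
ee_pos: [0.5265, -0.2496, -0.0067]
tool_rot: [0.675, 0.738, -0.0, -0.0]
wrist_force: [0.8, 0.0, 0.5]
opening: 0.0139
grip_force: 18.1
```

```bash
python3 tilt.py w31
```

```text
handle slope deg -1.4039577121323485 h at x=0 0.0637983928646159 2849
clock 36.35 ee [ 0.5266 -0.2494 -0.0063] F [0.1056 0.0793 0.226 ] T [-0.0224 -0.0748 -0.0409] grip 17.991727888584137
```

To row units: 0.003 m / 0.8 = 0.0038, 0.002 m / 0.8 = 0.0025.

Request:
{"fn": "drive_tool", "kwargs": {
  "motion": [
    [-0.68,[0,0,0.0025],0],
    [-0.68,[0,0,0.0038],0],
    [-0.68,[0,0,0.0038],0],
    [-0.6,[0,0,0.0038],0],
    [-0.4,[0,0,0.0038],0],
    [0,[0,0,0.0038],0],
    [0,[0,0,0.0038],0],
    [0,[0,0,0.0038],0]
  ]
}}

```text
clock: 37.02
ee_pos: [0.5266, -0.2495, -0.009]
tool_rot: [0.675, 0.738, 0.0, -0.0]
wrist_force: [-0.4, 0.1, 1.0]
opening: 0.0424
grip_force: 0.0
```

```bash
python3 tilt.py w32
```

```text
handle slope deg 0.06270365714836112 h at x=0 0.06294332197363751 2821
clock 37.0667 ee [ 0.5266 -0.2496 -0.009 ] F [-0.2338 -0.1441 -0.0295] T [-0.0333  0.0259 -0.0403] grip 0.0
```

To row units: -0.28 m / 0.8 = -0.35, 0.08 m / 0.8 = 0.1.

Request:
{"fn": "drive_tool", "kwargs": {
  "motion": [
    [0,[0,0,-0.0375],0],
    [0,[0,0,-0.0875],0],
    [0,[0,0,-0.1375],0],
    [0,[0,0,-0.1875],0],
    [0,[0,0,-0.2375],0],
    [0,[0,0,-0.2875],0],
    [0,[0,0,-0.3375],0],
    [0,[0.05,0,-0.35],0],
    [0,[0.1,0,-0.35],0],
    [0,[0.15,0,-0.35],0],
    [0,[0.2,0,-0.35],0],
    [0,[0.25,0,-0.35],0]
  ]
}}

```text
clock: 38.07
ee_pos: [0.5084, -0.0487, 0.2712]
tool_rot: [0.675, 0.737, -0.0, 0.0]
wrist_force: [1.7, -0.5, -0.1]
opening: 0.0426
grip_force: 0.0
```

To row units: 0.1 m / 0.8 = 0.125, 0.08 m / 0.8 = 0.1.

Request:
{"fn": "drive_tool", "kwargs": {
  "motion": [
    [0,[0.05,0,0],0],
    [0,[0.1,0,0],0],
    [0,[0.125,0,0],0],
    [0,[0.125,0,0],0],
    [0,[0.125,0,0],0]
  ]
}}

```text
clock: 38.48
ee_pos: [0.4999, 0.0504, 0.2712]
tool_rot: [0.674, 0.739, -0.0, 0.0]
wrist_force: [0.2, -1.0, -0.3]
opening: 0.0428
grip_force: 0.0
```

```bash
cat > fin.py <<'E'
from h import *
np.set_printoptions(precision=3,suppress=True)
a=np.radians(5);X=np.array([np.cos(a),np.sin(a)]);Y=np.array([-np.sin(a),np.cos(a)])
c=snap('wrist','fin_w.png');W=cloud(c);np.save('finw.npy',W);np.save('fint.npy',cloud(snap('top','fin_t.png')))
for d in look_for('walnut_1',c):
    p=np.array(d['at']);D=p[:2]-[.5198,.1446];print('walnut',(np.array([D@X,D@Y])*1000).round(0),p[2].round(3),round(d['confidence'],2))
P=W.reshape(-1,3);P=P[~np.isnan(P[:,0])];D=P[:,:2]-[.5198,.1446];b=np.c_[D@X,D@Y,P[:,2]]*1000
# height map of the well, 6 mm cells, max height
for y in range(48,-52,-8): print('%4d'%y,''.join('%4s'%(int(np.percentile(r,90)) if len(r) else '.') for x in range(-56,56,7) for r in [b[(b[:,0]>=x)&(b[:,0]<x+7)&(b[:,1]>=y)&(b[:,1]<y+8)&(b[:,2]<70),2]]))
T=snap('top')
for n in ['scoop','bolt_grip','lid_grip','garlic','lemon_1','kitchen_timer','pepper_mill','salt_shaker','mug','walnut_1']: print(n,[(np.round(d['at'],3),round(d['confidence'],2)) for d in look_for(n,T)[:2]])
go()
E
python3 fin.py
```

```text
walnut [-16.  36.] 0.024 0.76
walnut [42. 35.] 0.029 0.7
walnut [15. 37.] 0.028 0.65
walnut [-20. -38.] 0.025 0.63
walnut [-43.  37.] 0.024 0.6
walnut [ 33. -35.] 0.026 0.44
  48   67  68  68  68  68  68  68  68  68  68  68  68  68  68  68  67
  40   27  29  28  23  28  30  29  22   7  29  30  29  23  28  29  37
  32   47  31  30  24  28  30  30  25   7  29  31  29  24  30  31  29
  24   49  27  26   8  23  26  25   7   8  24  27  25  21  28  29  27
  16   38   8   7   7   8   7   7   8   7   8   8   8   8   8   7   8
   8    8   8   7   7   8   7   7   7   7   8   7   7   8   8   8   7
   0    8   8   7   8   7   8   7   8   8   7   7   7   8   8   8   7
  -8   63   8   8   7   8   7   7   7   7   8   7   7   8   7   8   7
 -16    7   7   8   8   7   7   7   7   7   7   7   7   7   7   7   7
 -24    8   7   7   7   7  19   7   7   7   8   8   7  22   7   7   7
 -32    7   7   7  24  29  29  26   8   7   8   7  25  30  29  26   7
 -40    7   8   7  25  30  30  27   8   8   8   8  26  30  30  26   7
 -48    7   7   7  10  27  27  20   7   8   7   7  18  26  26  12   7
scoop [(array([ 0.531, -0.154,  0.048]), 0.64)]
bolt_grip [(array([0.403, 0.158, 0.069]), 0.53)]
lid_grip [(array([0.505, 0.242, 0.07 ]), 0.81)]
garlic [(array([0.589, 0.426, 0.036]), 0.69)]
lemon_1 []
kitchen_timer [(array([ 0.468, -0.444,  0.053]), 0.68), (array([0.511, 0.244, 0.071]), 0.24)]
pepper_mill [(array([ 0.467, -0.447,  0.054]), 0.53), (array([ 0.714, -0.018,  0.151]), 0.46)]
salt_shaker [(array([ 0.583, -0.457,  0.063]), 0.67)]
mug [(array([0.548, 0.51 , 0.047]), 0.72)]
walnut_1 []
t 39.18 tcp [0.5   0.049 0.271] yaw 95.04 tilt [ 0.  0. -1.] open 0.0429 grip 0.0
```

All six walnuts are in the well. Last check on the lid, bolt, lemon and garlic, and that the scoop is upright.

Run:
```python
import numpy as np,cv2
np.set_printoptions(precision=4,suppress=True)
for f in ['w6','finw','top0','fint']:
    P=np.load(f+'.npy').reshape(-1,3);P=P[~np.isnan(P[:,0])]
    for nm,b in dict(knob=(.36,.46,.12,.2,.088,.105),bar=(.45,.6,.2,.32,.092,.11),lemon=(.53,.64,-.06,.06,.03,.08),garlic=(.36,.46,-.05,.05,.025,.08),rim=(.45,.58,-.21,-.08,.058,.068),handle=(.48,.56,-.31,-.2,.05,.06)).items():
        m=np.all([(P[:,i]>b[2*i])&(P[:,i]<b[2*i+1]) for i in range(3)],axis=0);C=P[m]
        if len(C)>5: print(f,nm,len(C),np.round(C.mean(0),4),np.round(C.min(0),3),np.round(C.max(0),3))
```

```text
w6 knob 113 [0.4049 0.1614 0.0951] [0.396 0.154 0.089] [0.411 0.169 0.098]
w6 bar 462 [0.5118 0.2488 0.0998] [0.486 0.241 0.092] [0.536 0.258 0.103]
w6 lemon 1367 [0.5877 0.0089 0.0424] [ 0.55  -0.019  0.03 ] [0.623 0.03  0.051]
w6 garlic 550 [0.4221 0.0097 0.0338] [ 0.397 -0.016  0.025] [0.442 0.029 0.05 ]
w6 rim 271 [ 0.5223 -0.1811  0.0604] [ 0.477 -0.21   0.058] [ 0.563 -0.164  0.063]
w6 handle 622 [ 0.5173 -0.2361  0.0553] [ 0.48  -0.252  0.05 ] [ 0.56 -0.2   0.06]
finw knob 164 [0.4041 0.1618 0.0955] [0.396 0.154 0.088] [0.411 0.17  0.098]
finw bar 167 [0.5106 0.2443 0.0968] [0.487 0.242 0.092] [0.534 0.247 0.101]
finw lemon 1060 [0.5843 0.009  0.0423] [ 0.55  -0.019  0.03 ] [0.621 0.031 0.051]
finw garlic 604 [0.4199 0.0101 0.0338] [ 0.394 -0.014  0.025] [0.442 0.031 0.05 ]
finw rim 382 [ 0.5171 -0.1396  0.0602] [ 0.474 -0.179  0.058] [ 0.56  -0.093  0.063]
finw handle 72 [ 0.5235 -0.2082  0.0534] [ 0.517 -0.217  0.051] [ 0.53  -0.2    0.055]
top0 knob 18 [0.4347 0.1619 0.0956] [0.428 0.155 0.09 ] [0.442 0.17  0.1  ]
top0 lemon 192 [0.587  0.0024 0.0432] [ 0.552 -0.02   0.03 ] [0.624 0.026 0.056]
top0 garlic 117 [0.4187 0.0041 0.0352] [ 0.397 -0.016  0.025] [0.442 0.025 0.058]
top0 rim 40 [ 0.5265 -0.1854  0.0619] [ 0.481 -0.21   0.058] [ 0.566 -0.168  0.068]
top0 handle 47 [ 0.5146 -0.236   0.0565] [ 0.481 -0.253  0.051] [ 0.557 -0.204  0.06 ]
fint knob 17 [0.4055 0.1588 0.0975] [0.398 0.152 0.091] [0.411 0.166 0.102]
fint bar 53 [0.5113 0.2465 0.1008] [0.488 0.239 0.093] [0.535 0.254 0.109]
fint garlic 21 [0.4113 0.0181 0.0329] [0.4   0.008 0.027] [0.428 0.025 0.043]
fint rim 60 [ 0.5269 -0.1547  0.0618] [ 0.478 -0.208  0.058] [ 0.562 -0.102  0.068]
fint handle 80 [ 0.5275 -0.2406  0.0544] [ 0.519 -0.281  0.05 ] [ 0.536 -0.201  0.06 ]
```

Everything is in place, so I hand it in.

```bash
python3 -c "
from plant import workorder
print(workorder.sign_off())"
```

```text
the job is handed in; nothing more can be done
None
```

The job is handed in: bolt drawn (about 30 mm), lid fully open, all six walnuts in the well, and the empty scoop upright on the worktop about 0.2 m from the box. The empty scoop slipped from the gripper once, into the well, but nothing spilled and I saw nothing else disturbed; it took about 39 s on the robot's clock, and no verdict came back.

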